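# Roll-test two brass vise stems and reject the bent one

## Task

One of the two brass stems on the aluminium plate is bent: take the wooden rolling block by its rib, press it flat on each stem in turn and roll that stem across the plate for a full turn in one go (about 50 mm), pressing only lightly and giving way where it rides up, so that the load on the soft plate never goes above 11 N. Then stand the block back on the bench clear of the plate and the tray, lay the stem that wobbled in the red tray, and leave the straight stem on the plate. Leave the thread spool, the jar and the brush alone.

Things in the scene. Friction and masses are not known exactly. Their poses are not given: they have to be found in the camera images.
- stem_a: A hollow brass stem, 16 mm in diameter, 120 mm long over its round ends, 100 g; origin midway along its centre line, x along it, lying roughly along the plate's x. It stays where it is left. This one or the other is the bent one: its middle stands 3.5 mm out of line with its ends and it rests with the bend sideways; rolled under the block it rises and falls 3.5 mm twice in every turn, a straight one stays level.
- stem_b: The other hollow brass stem, 16 mm in diameter, 120 mm long over its round ends, 100 g; origin midway along its centre line, x along it, lying roughly along the plate's x. It stays where it is left. One of the two is straight, the other bent in the middle by 3.5 mm (see the first); at a glance they look alike.
- plate: Flat aluminium plate, 150 (x) by 300 (y) by 6 mm, origin at the centre of its top face, 30 mm above the bench, z up. On rubber mounts: it sinks without tilting, about 1 mm for every 5 N after the first 1 to 3 N, 9 mm at most. Stems roll along its y; the block may overhang both ends. A stem pressing on it with more than 11 N spoils it.
- block: Wooden rolling block on the bench beside the plate: board 100 (x) by 90 (y) by 10 mm, origin at the centre of its flat underside; grip rib on top, 60 mm along x, 18 mm thick (y), its top 52 mm above the underside. 160 g. Grip across the 18 mm; use it with x along the stem. It travels twice as far as the stem it rolls: start with the stem near its leading edge.
- tray: Fixed red open tray for rejects, on the other side of the plate: 160 mm (x) by 100 mm (y) by 30 mm high, walls and floor 4 mm; origin at the centre of its underside, on the bench. A stem lies in it along its x axis.
- spool: Bystander: thread spool, 32 mm across, 40 mm tall, origin under its centre; leave it alone.
- jar: Bystander: small jar, 44 mm across, 55 mm tall, origin under its centre; leave it alone.
- brush: Bystander: flat brush 160 mm long lying on the bench beyond the plate; leave it alone.
Mind the look-alikes: they are no part of the job. Of the things shaped like the block, the wooden one is meant.

How it is judged (in metres and radians):
On the way, in this order (a step that is already met when the one before it is completed fails the run):
1. one stem is being rolled on the plate under the block, 40 mm or more from its start, pressed with at least about 1 N (((distance of stem_a from where it was at the start of the episode above 0.04 m and contact force between block and stem_a above 0.7 N and contact force between stem_a and plate above 1.5 N and angular speed of stem_a above 0.5 rad/s) or (distance of stem_b from where it was at the start of the episode above 0.04 m and contact force between block and stem_b above 0.7 N and contact force between stem_b and plate above 1.5 N and angular speed of stem_b above 0.5 rad/s))), for 0.06 s.
2. the other stem too is being rolled under the block, 40 mm or more from its start, pressed with at least about 1 N (((distance of stem_a from where it was at the start of the episode above 0.04 m and contact force between block and stem_a above 0.7 N and contact force between stem_a and plate above 1.5 N and angular speed of stem_a above 0.5 rad/s and distance of stem_b from where it was at the start of the episode above 0.03 m) or (distance of stem_b from where it was at the start of the episode above 0.04 m and contact force between block and stem_b above 0.7 N and contact force between stem_b and plate above 1.5 N and angular speed of stem_b above 0.5 rad/s and distance of stem_a from where it was at the start of the episode above 0.03 m))), for 0.06 s.
At the end, for the whole second after the job is handed in: The bent stem lies at rest inside the red tray (its middle within the walls and less than 25 mm above the tray's underside), the straight stem lies at rest on the plate, and the block stands flat on the bench, off the plate and clear of the tray (x of stem_a in the frame of plate between -0.085 and 0.085 m and y of stem_a in the frame of plate between -0.152 and 0.152 m and z of stem_a in the frame of plate between 0.004 and 0.013 m and x of stem_b in the frame of tray between -0.08 and 0.08 m and y of stem_b in the frame of tray between -0.05 and 0.05 m and z of stem_b in the frame of tray between 0.006 and 0.025 m and linear speed of each of stem_a, stem_b, block below 0.02 m/s and height (world z) of block between -0.01 and 0.01 m and angle between block's own z axis and vertical below 0.1 rad and horizontal distance between block and tray above 0.09 m); the robot touches nothing.
It fails at once if a stem presses on the plate with more than 11 N (contact force between any of stem_a, stem_b and plate above 11 N).
It fails at once if the spool, jar or brush is moved more than 20 mm (distance of any of spool, jar, brush from where it was at the start of the episode above 0.02 m).
It also fails if it takes over 72 s, if anything falls off the work surface, if the arm or the gripper's body presses on something with over 40 N, if the wrist force passes 120 N, or if a joint passes its speed limit or range.

## Robot

A 6-joint arm with a two-finger parallel gripper is mounted at the origin on the work surface. World frame = base frame: x ahead of the robot, y to its left, z up, the work surface at z = 0. Lengths are in mm, angles in rad, forces in N, time in s.
With the tool pointing down it reaches from about 275 to 750 mm from the base axis. Payload 10.2 kg.
Tool frame: the origin (TCP) lies between the finger pads; the fingertips stand 19 mm ahead of it and the grasp point (between the pads) is the TCP; x points along the fingers, y is the direction in which the jaws open and shut, and the axes are right-handed (so a half turn about x gives the same grasp; the last joint's range is limited). The gripper opens to 85 mm and grips with 20 to 120 N. Pads are 22 mm wide; open, the fingers measure 114 mm over their backs; the gripper's body (76 mm by 85 mm) begins 54 mm behind the grasp point. The pads swing forward as they close: fully open they stand 13 mm farther back than shut.
Start: joints at [-1.499, 0.313, 1.498, -0, 1.331, -0.223], TCP at [152.525, -502.362, 250.294] pointing down, gripper open.
Joint ranges: [-2.94, 2.94], [-0.97, 2.17], [0.19, 2.56], [-1.23, 4.37], [0.02, 3.11], [-2.88, 2.88]. Speed limits (rad/s): [2.39, 2.39, 3.01, 3.14, 3.14, 3.14].

## Interface

Orientations are given as a unit quaternion [w, x, y, z].
In Python, from rig import ctrl, optics, workorder gives the robot as it stands.
- The arm moves only by the shell command python3 -m pendant 'ROWS' [OPENING] [FORCE]. ROWS is JSON, one flat list of numbers, 6 for each row, row after row: the shift along the tool's x, y, z each as a share of 25 cm, from -1 to 1, then the turn, a rotation vector about the tool's x, y, z each as a share of pi rad, from -1 to 1. In form: [tx, ty, tz, rx, ry, rz, tx, ty, tz, rx, ry, rz, ...]. A call has 1 to 12 rows; each row is the pose to reach, as a shift and turn from the pose measured when the call began, along the tool's axes at that moment, turning the shorter way round; what a row does not reach only later rows make up. A row lasts 1/12 s, in which the tool goes at most 41.7 mm and 7.16 degrees, less where a joint would pass 70% of its speed; a pose out of reach is approached as far as the arm can. A call with a number of a shift or a turn outside -1 to 1 is refused whole. A call with a gripper value outside its range is refused whole. OPENING is the opening, from -1 (shut) to 1 (fully open), set as the call begins (- or left out, the last holds). The fingers move at their own pace and stop on an object; FORCE is the grip in N (left out, the last holds). Time passes only in rows, so rows that repeat a pose let the fingers close. It gives the time, the measured TCP pose, the force and the opening at its end, in the units of the state.
- ctrl.sense(): the state, without advancing time (a new reading comes with each control period).
- optics.capture(name): name is "scene" or "top" or "wrist"; returns the picture (384x512x3 uint8, red, green, blue); there is no depth.
- optics.camera_info(name): a dict with "camera_matrix" (3x3 intrinsics, pixels), "dist_coeffs" ([k1, k2, p1, p2, k3] as OpenCV has them; the pictures are not rectified), "eye" and "rotation" of the camera in the world; the wrist camera has in their place "T_tool_cam" (4x4, takes a point from camera to tool coordinates, whose origin is the TCP and whose axes are the tool frame's). Camera axes: x right, y up, looking along -z (the intrinsics and any distortion apply to the point x, -y, -z); pixel columns grow to the right and rows downward; lengths in mm; the calibration is good to about 2 mm. A picture is of the moment at which its call begins: read the wrist's pose just before it. camera_info takes no time and is no camera call.
- workorder.finish_job(): hands the job in, once; it reports no verdict.
The state is a dict: "time_s": time; "joints": joint angles; "dq": joint speeds; "tau": joint torques, N m; "eef_pos": TCP position; "ee_rot": TCP orientation; "force": force on the tool from outside, world axes, zero at the start; "wrist_torque": the same for the moment, N m; "grip_width": opening from 0.0 (shut) to 1.0 (fully open).
Only numpy, scipy, OpenCV 4.12 (cv2) and the standard library are available. Lean on these libraries where they do the work, as an engineer would, in place of code of your own. Each camera call takes 0.05 s, during which the arm holds its last target.

## Working session

There is one attempt and no reset: what is moved stays moved. The work goes in short steps, Python scripts to look and compute and a shell command to move; the robot and the scene stay as the last step left them, time stands still between calls to the robot, and variables do not carry over. Pictures are saved under pics/ and viewed, and the job is handed in when it is done.

I'll start by looking at the state and pictures.

```bash
ls -la && mkdir -p pics && python3 - <<'E'
from rig import ctrl, optics, workorder
import cv2, numpy as np
s=ctrl.sense()
print(s)
for n in ["scene","top","wrist"]:
    im=optics.capture(n)
    cv2.imwrite(f"pics/{n}0.png", im[:,:,::-1])
    print(n, optics.camera_info(n))
E
```

```text
total 12
drwxr-xr-x  3 agent agent 4096 Dec  5 18:00 .
drwxr-xr-x 23 root  root  4096 Dec  5 18:00 ..
drwxr-xr-x  2 agent agent 4096 Dec  5 18:00 pics
{'time_s': 0.0, 'joints': array([-1.49936289e+00,  3.13453601e-01,  1.49846326e+00, -1.05039512e-05,
        1.33103729e+00, -2.23424735e-01]), 'dq': array([ 1.70288594e-04, -1.44769071e-04,  1.22925972e-03, -4.01191812e-04,
       -9.94888908e-04,  5.46652718e-05]), 'tau': array([-1.72126442e-03, -4.12269366e+01, -2.59746355e+01, -3.34949391e-04,
        4.10913635e-03, -6.25017563e-06]), 'eef_pos': array([ 152.52234407, -502.093676  ,  249.72337649]), 'ee_rot': array([ 0.10339147,  0.69946875,  0.10435197, -0.69940285]), 'force': array([ 0.40383328,  0.05083274, -0.12451208]), 'wrist_torque': array([0.01103765, 0.01762073, 0.02110762]), 'grip_width': 1.0005373939252606}
scene {'camera_matrix': array([[459.98385061,   0.        , 250.34355023],
       [  0.        , 459.98385061, 191.86388208],
       [  0.        ,   0.        ,   1.        ]]), 'dist_coeffs': array([-0.01966697,  0.        ,  0.        ,  0.        ,  0.        ]), 
[... 453 characters left out ...]
]), 'rotation': array([ 0.71558085,  0.03758752, -0.05079591, -0.69566587])}
wrist {'camera_matrix': array([[327.59069528,   0.        , 255.38079694],
       [  0.        , 327.59069528, 193.52910181],
       [  0.        ,   0.        ,   1.        ]]), 'dist_coeffs': array([-0.08843692,  0.        ,  0.        ,  0.        ,  0.        ]), 'T_tool_cam': array([[-3.16231646e-04,  3.21692773e-01, -9.46844052e-01,
        -1.22919464e+02],
       [ 9.99999920e-01, -1.30031867e-04, -3.78163576e-04,
        -2.87501372e-01],
       [-2.44772390e-04, -9.46844096e-01, -3.21692707e-01,
        -8.36765924e+01],
       [ 0.00000000e+00,  0.00000000e+00,  0.00000000e+00,
         1.00000000e+00]])}
```

View pics/scene0.png

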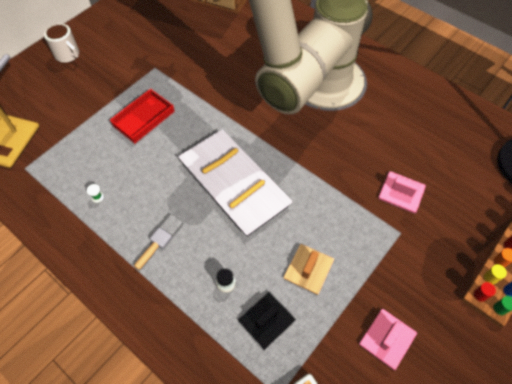

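View pics/top0.png

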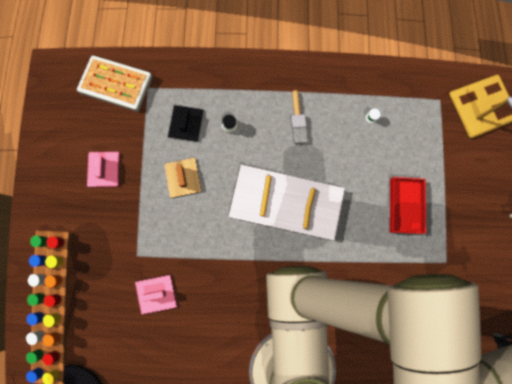

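View pics/wrist0.png

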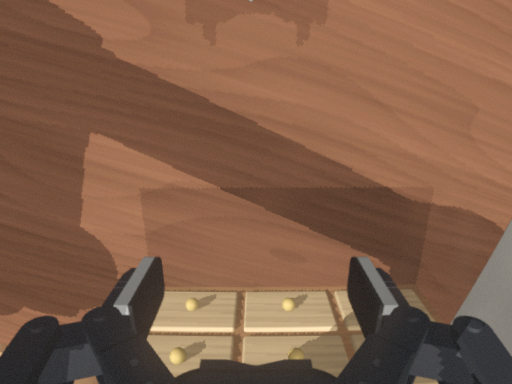

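The candidates shaped like the block in the top view are: the wooden one (182,178), a black one (185,123), a pink one (103,168) and a pink one (155,294). By the description I take the wooden one. Next come the helpers, and a close crop to check it.

```bash
cat > h.py <<'E'
import numpy as np, cv2, json
from scipy.spatial.transform import Rotation as R
def qR(q): return R.from_quat([q[1],q[2],q[3],q[0]])
def campose(info, state=None):
    if 'T_tool_cam' in info:
        T=np.eye(4); T[:3,:3]=qR(state['ee_rot']).as_matrix(); T[:3,3]=state['eef_pos']
        M=T@info['T_tool_cam']; return M[:3,:3],M[:3,3]
    return qR(info['rotation']).as_matrix(), np.array(info['eye'])
def pix2plane(info,uv,z,state=None):
    Rm,e=campose(info,state)
    uv=np.asarray(uv,float).reshape(-1,1,2)
    n=cv2.undistortPoints(uv,info['camera_matrix'],info['dist_coeffs']).reshape(-1,2)
    d=np.c_[n[:,0],-n[:,1],-np.ones(len(n))]@Rm.T
    t=(z-e[2])/d[:,2]
    return e+d*t[:,None]
def proj(info,P,state=None):
    Rm,e=campose(info,state)
    c=(np.asarray(P,float).reshape(-1,3)-e)@Rm
    c=c*np.array([1,-1,-1])
    p,_=cv2.projectPoints(c.reshape(-1,1,3),np.zeros(3),np.zeros(3),info['camera_matrix'],info['dist_coeffs'])
    return p.reshape(-1,2)
E
python3 - <<'E'
from rig import optics
from h import *
t=optics.camera_info("top"); s=optics.camera_info("scene")
print('base top',proj(t,[[0,0,0]]),proj(s,[[0,0,0]]))
# rough
for n,uv,z in [('block',(182,178),10),('plate',(287,202),30),('tray',(408,206),0),('stemL',(266,196),38),('stemR',(309,208),38),('spool',(373,116),40),('jar',(229,122),55),('brush',(298,115),5)]:
    print(n,pix2plane(t,[uv],z).round(0))
im=cv2.imread('pics/top0.png')
c=im[80:260,130:450]; cv2.imwrite('pics/topcrop.png',cv2.resize(c,None,fx=2.5,fy=2.5,interpolation=cv2.INTER_CUBIC))
im=cv2.imread('pics/scene0.png')
c=im[80:360,100:350]; cv2.imwrite('pics/scenecrop.png',cv2.resize(c,None,fx=2.1,fy=2.1,interpolation=cv2.INTER_CUBIC))
E
```

```text
base top [[292.25338075 371.09806217]] [[326.64526768  79.68766717]]
block [[537. 328.  10.]]
plate [[474.  28.  30.]]
tray [[ 476. -333.    0.]]
stemL [[488.  88.  38.]]
stemR [[458. -32.  38.]]
spool [[ 732. -219.   40.]]
jar [[692. 197.  55.]]
brush [[737.  -3.   5.]]
```

View pics/topcrop.png

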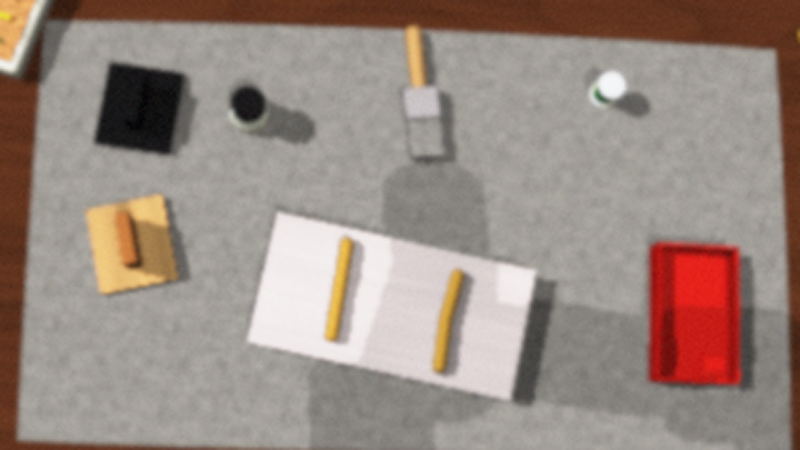

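View pics/scenecrop.png

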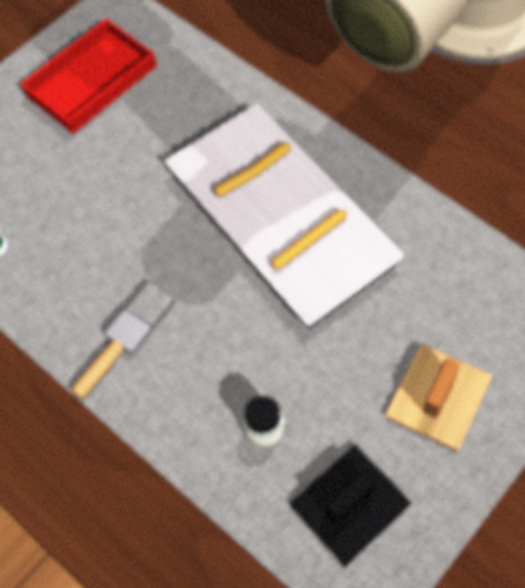

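The right-hand stem at top (309,208) already looks slightly curved. The crop shows the wooden block, in light wood with a brown rib, at top (182,178). The black and pink ones are look-alikes. Next I measure everything from the top and scene views.

```bash
cat > seg.py <<'E'
from h import *
def rect_of(mask, minA=30):
    n,l,st,c=cv2.connectedComponentsWithStats(mask.astype(np.uint8))
    out=[]
    for i in range(1,n):
        if st[i,4]>=minA:
            ys,xs=np.nonzero(l==i); out.append((st[i,4],c[i],np.c_[xs,ys].astype(np.float32)))
    return sorted(out,key=lambda a:-a[0])
E
python3 - <<'E'
from seg import *
from rig import optics
for name in ['top','scene']:
    info=optics.camera_info(name)
    im=cv2.imread(f'pics/{name}0.png'); hsv=cv2.cvtColor(im,cv2.COLOR_BGR2HSV).astype(int)
    H,S,V=hsv[...,0],hsv[...,1],hsv[...,2]
    def rep(lbl,mask,z,box,k):
        m=np.zeros_like(mask); x0,y0,x1,y1=box; m[y0:y1,x0:x1]=mask[y0:y1,x0:x1]
        for a,c,pts in rect_of(m,20)[:k]:
            P=pix2plane(info,pts,z)[:,:2].astype(np.float32)
            r=cv2.minAreaRect(P)
            q=P-P.mean(0); w,v=np.linalg.eigh(q.T@q); ax=v[:,1]
            print(name,lbl,'area',a,'pix',c.round(1),'mean',P.mean(0).round(1),'rect c',np.round(r[0],1),'size',np.round(r[1],1),'ang',round(r[2],1),'pca deg',round(np.degrees(np.arctan2(ax[1],ax[0])),1))
    bx=dict(top=(200,150,370,250),scene=(160,110,310,250))[name]
    rep('stem',(S>110)&(V>90)&(H>10)&(H<35),38,bx,2)
    rep('plate',((S<40)&(V>175))|((S>110)&(V>90)&(H>10)&(H<35)),30,bx,1)
    bx=dict(top=(380,160,440,250),scene=(100,80,190,150))[name]
    rep('tray',(S>150)&(V>80)&((H<8)|(H>172)),30,bx,1)
    bx=dict(top=(150,145,215,210),scene=(275,230,345,305))[name]
    rep('block',(S>60)&(V>90)&(H>5)&(H<35),10,bx,2)
    rep('rib',(S>135)&(V>60)&(H>5)&(H<14),52,bx,2)
E
```

```text
top stem area 188 pix [308.5 207.9] mean [458.6 -31. ] rect c [458.8 -30.7] size [ 15.1 114.3] ang 79.7 pca deg 169.5
top stem area 183 pix [265.3 195.4] mean [489.8  90. ] rect c [489.8  90.1] size [ 12.8 111.4] ang 81.9 pca deg 172.0
top plate area 5365 pix [285.4 201.8] mean [474.7  32.6] rect c [474.5  29.7] size [304.1 153.9] ang 79.1 pca deg 79.6
top tray area 1989 pix [407.5 205.3] mean [ 474.4 -320. ] rect c [ 475.2 -321.4] size [108.3 160.5] ang 89.5 pca deg 179.5
top block area 1164 pix [182.3 177.3] mean [538.7 327.7] rect c [538.9 327.4] size [104.2  95. ] ang 13.0 pca deg -168.9
top rib area 79 pix [181.4 175.9] mean [535.4 323.3] rect c [536.4 324.5] size [55.1 15. ] ang 12.4 pca deg -165.7
scene stem area 211 pix [246.5 193.5] mean [489.8  89.3] rect c [489.   89.4] size [ 14.4 112.7] ang 81.7 pca deg 171.9
scene stem area 205 pix [219.4 160.9] mean [459.4 -32. ] rect c [458.1 -31.7] size [ 17.9 114.1] ang 78.7 pca deg 169.0
scene plate area 7348 pix [247.1 185.9] mean [466.4  68.6] rect c [434.6  49.8] size [489.4 255.2] ang 74.9 pca deg 79.2
scene tray area 1792 pix [142.  115.2] mean [ 481.5 -314.6] rect c [ 479.4 -315.5] size [118.8 165.1] ang 88.5 pca deg -178.4
scene block area 1553 pix [308.5 268.6] mean [540.7 329.1] rect c [539.5 328.3] size [103.7  92.7] ang 13.0 pca deg -169.5
scene rib area 56 pix [306.  270.9] mean [564.8 334.2] rect c [562.6 334.1] size [34.  13.6] ang 16.6 pca deg -153.2
scene rib area 49 pix [311.6 259.1] mean [533.1 326.8] rect c [533.7 327.5] size [35.1 14.6] ang 23.6 pca deg -153.7
```

The sizes fit the description: plate 304×154, block 104×95, tray 160×108, and stem heights consistent between both cameras. Next I work out the move to a look-out pose over the plate.

```bash
cat > mv.py <<'E'
from h import *
from rig import ctrl
def target_R(yaw_deg):
    # tool x down, tool y at yaw_deg in world plan
    a=np.radians(yaw_deg); y=np.array([np.cos(a),np.sin(a),0]); x=np.array([0,0,-1.]); z=np.cross(x,y)
    return R.from_matrix(np.c_[x,y,z])
def row(pos,yaw=None,s=None):
    s=s or ctrl.sense(); R0=qR(s['ee_rot'])
    sh=R0.inv().apply(np.asarray(pos,float)-s['eef_pos'])/250
    rv=np.zeros(3) if yaw is None else (R0.inv()*target_R(yaw)).as_rotvec()/np.pi
    return np.r_[sh,rv].round(4)
def show():
    s=ctrl.sense(); Rm=qR(s['ee_rot']).as_matrix()
    print('t',round(s['time_s'],3),'pos',s['eef_pos'].round(2),'xax',Rm[:,0].round(4),'yaw_y',round(np.degrees(np.arctan2(Rm[1,1],Rm[0,1])),2),'F',s['force'].round(2),'M',s['wrist_torque'].round(3),'g',round(s['grip_width'],3),'j',s['joints'].round(3))
E
python3 - <<'E'
from mv import *
show()
s=ctrl.sense()
print(qR(s['ee_rot']).as_matrix().round(3))
for y in (79.1,-100.9,103,-77): print(y,row([430,30,300],y), 'n rows dist',np.linalg.norm(np.array([430,30,300])-s['eef_pos'])/41.7)
E
```

```text
t 0.15 pos [ 152.51 -502.19  249.88] xax [-1.e-04  9.e-04 -1.e+00] yaw_y -73.11 F [-0.64 -0.96 -0.15] M [-0.007 -0.048  0.017] g 1.003 j [-1.499  0.313  1.498  0.     1.331 -0.223]
[[-0.     0.291 -0.957]
 [ 0.001 -0.957 -0.291]
 [-1.    -0.001 -0.   ]]
79.1 [-1.9850e-01 -1.7147e+00 -1.6806e+00 -8.4560e-01 -4.0000e-04  0.0000e+00] n rows dist 14.443053836055102
-100.9 [-1.9850e-01 -1.7147e+00 -1.6806e+00  1.5440e-01  0.0000e+00  3.0000e-04] n rows dist 14.443053836055102
103 [-1.9850e-01 -1.7147e+00 -1.6806e+00 -9.7840e-01 -5.0000e-04 -1.0000e-04] n rows dist 14.443053836055102
-77 [-1.9850e-01 -1.7147e+00 -1.6806e+00  2.1600e-02 -1.0000e-04  3.0000e-04] n rows dist 14.443053836055102
```

```bash
python3 -m pendant '[-0.067,-0.62,-0.72,0.0216,0,0,-0.067,-0.62,-0.72,0.0216,0,0,-0.067,-0.62,-0.72,0.0216,0,0,-0.067,-0.62,-0.72,0.0216,0,0,-0.067,-0.62,-0.72,0.0216,0,0,-0.067,-0.62,-0.72,0.0216,0,0]' 0.2 60 && python3 -m pendant '[-0.067,-0.58,-0.76,0,0,0,-0.067,-0.58,-0.76,0,0,0,-0.067,-0.58,-0.76,0,0,0,-0.067,-0.58,-0.76,0,0,0,-0.067,-0.58,-0.76,0,0,0,-0.067,-0.58,-0.76,0,0,0]' && python3 -m pendant '[-0.067,-0.6,-0.76,0,0,0,-0.067,-0.6,-0.76,0,0,0,-0.067,-0.6,-0.76,0,0,0,-0.067,-0.6,-0.76,0,0,0,-0.067,-0.6,-0.76,0,0,0,-0.067,-0.6,-0.76,0,0,0]' && python3 - <<'E'
from mv import *
from rig import optics
import pickle
show()
s=ctrl.sense()
im=optics.capture('wrist'); cv2.imwrite('pics/w1.png',im[:,:,::-1]); pickle.dump(s,open('w1.pkl','wb'))
E
```

```text
time_s: 0.65
eef_pos: [280.6, -298.9, 267.0]
ee_rot: [0.08, 0.703, 0.081, -0.702]
force: [0.6, -0.3, -0.2]
grip_width: 0.598
time_s: 1.15
eef_pos: [434.1, -112.3, 284.2]
ee_rot: [0.08, 0.703, 0.081, -0.702]
force: [-0.1, -1.7, -0.2]
grip_width: 0.598
time_s: 1.65
eef_pos: [586.1, 79.3, 301.1]
ee_rot: [0.081, 0.703, 0.082, -0.702]
force: [0.7, -0.8, 0.5]
grip_width: 0.603
t 1.65 pos [586.07  79.34 301.09] xax [ 2.0e-04  1.4e-03 -1.0e+00] yaw_y -76.84 F [ 0.65 -0.81  0.48] M [-0.08   0.019 -0.01 ] g 0.603 j [-6.400e-02  4.360e-01  1.193e+00  1.000e-03  1.513e+00  1.277e+00]
```

View pics/w1.png

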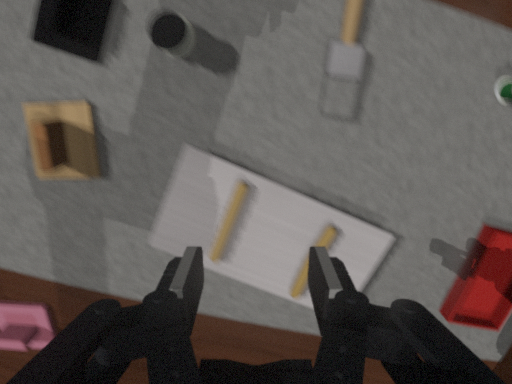

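The wrist view shows the wooden block at (62,140), plate centred near (270,225), left stem (230,220), right stem (313,262), tray (480,280). Measuring from it.

```bash
python3 - <<'E'
from seg import *
from rig import optics
import pickle
s=pickle.load(open('w1.pkl','rb'))
info=optics.camera_info('wrist')
im=cv2.imread('pics/w1.png'); hsv=cv2.cvtColor(im,cv2.COLOR_BGR2HSV).astype(int)
H,S,V=hsv[...,0],hsv[...,1],hsv[...,2]
for p in [(140,62),(120,75),(150,55),(220,230),(262,313),(200,200),(280,480)]: print(p,hsv[p])
def rep(lbl,mask,z,box,k):
    m=np.zeros_like(mask); x0,y0,x1,y1=box; m[y0:y1,x0:x1]=mask[y0:y1,x0:x1]
    for a,c,pts in rect_of(m,20)[:k]:
        P=pix2plane(info,pts,z,s)[:,:2].astype(np.float32)
        r=cv2.minAreaRect(P); q=P-P.mean(0); w,v=np.linalg.eigh(q.T@q); ax=v[:,1]
        print(lbl,'area',a,'pix',c.round(1),'mean',P.mean(0).round(1),'rect c',np.round(r[0],1),'size',np.round(r[1],1),'ang',round(r[2],1),'pca',round(np.degrees(np.arctan2(ax[1],ax[0])),1))
rep('stem',(S>70)&(V>70)&(H>10)&(H<35),38,(150,140,350,300),2)
rep('plate',((S<25)&(V>120))|((S>70)&(V>70)&(H>10)&(H<35)),30,(140,140,400,310),1)
rep('block',(S>70)&(V>40)&(H>3)&(H<35),10,(15,90,110,190),1)
cv2.imwrite('pics/w1blk.png',cv2.resize(im[80:200,5:125],None,fx=4,fy=4,interpolation=cv2.INTER_CUBIC))
cv2.imwrite('pics/w1st.png',cv2.resize(im[135:310,145:405],None,fx=3,fy=3,interpolation=cv2.INTER_CUBIC))
E
```

```text
(140, 62) [ 14 133  46]
(120, 75) [ 19 100 156]
(150, 55) [ 10 122  48]
(220, 230) [ 19 104 145]
(262, 313) [ 0 22 47]
(200, 200) [  0   9 143]
(280, 480) [  1 188 148]
stem area 706 pix [228.9 220.5] mean [495.7  94. ] rect c [492.1  94.5] size [ 12.  115.5] ang 81.7 pca 171.8
stem area 324 pix [300.8 279.9] mean [431.5 -20.6] rect c [434.7 -21.8] size [14.5 63.8] ang 83.2 pca 177.7
plate area 17787 pix [259.1 228.2] mean [489.5  50.9] rect c [476.3  34.8] size [305.5 153.4] ang 78.7 pca 84.3
block area 4855 pix [ 62.6 139.7] mean [544.8 329.9] rect c [543.2 330.3] size [100.4  93.4] ang 12.8 pca -169.8
```

View pics/w1blk.png

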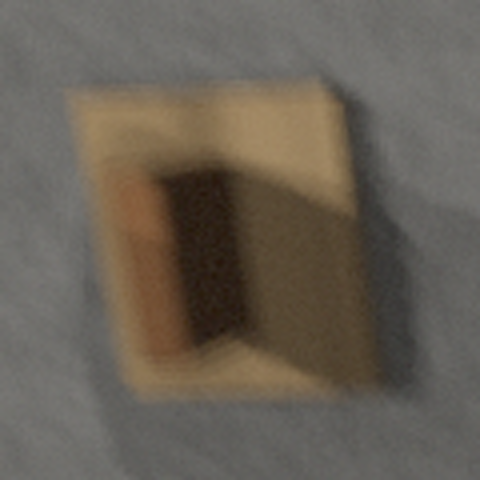

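View pics/w1st.png

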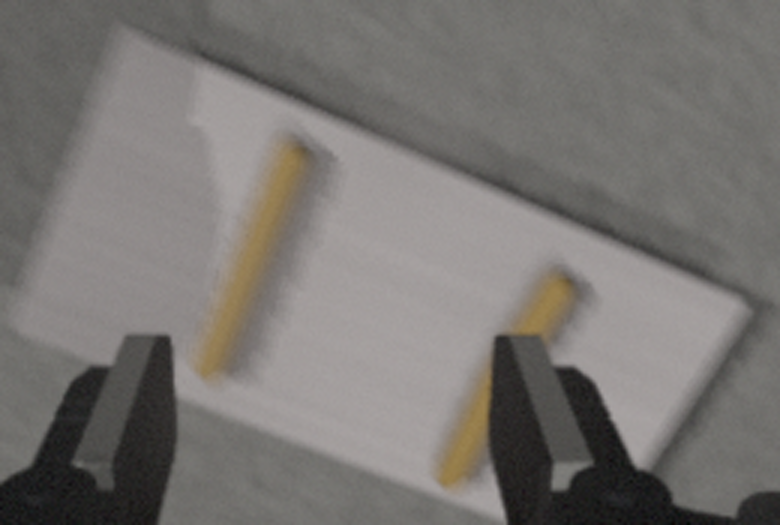

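```bash
python3 - <<'E'
from mv import *
show(); print(row([541,329,120],-77.1))
E
```

```text
t 1.7 pos [588.3   83.31 300.48] xax [ 0.001   0.0036 -1.    ] yaw_y -76.66 F [ 1.42  5.36 -0.57] M [ 0.145 -0.059 -0.021] g 0.599 j [-0.058  0.442  1.185  0.004  1.514  1.28 ]
[ 7.253e-01 -9.975e-01 -4.130e-02  2.400e-03 -6.000e-04  1.100e-03]
```

```bash
python3 -m pendant '[0.3,-0.997,-0.035,0.0024,-0.0006,0.0011,0.6,-0.997,-0.035,0.0024,-0.0006,0.0011,0.725,-0.997,-0.035,0.0024,-0.0006,0.0011,0.725,-0.997,-0.035,0.0024,-0.0006,0.0011,0.725,-0.997,-0.035,0.0024,-0.0006,0.0011,0.725,-0.997,-0.035,0.0024,-0.0006,0.0011,0.725,-0.997,-0.035,0.0024,-0.0006,0.0011,0.725,-0.997,-0.035,0.0024,-0.0006,0.0011,0.725,-0.997,-0.035,0.0024,-0.0006,0.0011,0.725,-0.997,-0.035,0.0024,-0.0006,0.0011,0.725,-0.997,-0.035,0.0024,-0.0006,0.0011]' && python3 - <<'E'
from mv import *
from rig import optics
import pickle
show()
s=ctrl.sense()
im=optics.capture('wrist'); cv2.imwrite('pics/w2.png',im[:,:,::-1]); pickle.dump(s,open('w2.pkl','wb'))
info=optics.camera_info('wrist')
# predicted rib/board corners for block at (540,328) yaw 12.9
a=np.radians(12.9); ex=np.array([np.cos(a),np.sin(a),0]); ey=np.array([-np.sin(a),np.cos(a),0]); c=np.array([540,328,0])
P=[c+ex*i*30+ey*j*9+[0,0,52] for i,j in ((1,1),(1,-1),(-1,-1),(-1,1))]+[c+ex*i*50+ey*j*45+[0,0,10] for i,j in ((1,1),(1,-1),(-1,-1),(-1,1))]
p=proj(info,P,s); print(p.round(1))
d=im[:,:,::-1].copy()
cv2.polylines(d,[p[:4].round().astype(np.int32)],True,(255,0,0),1); cv2.polylines(d,[p[4:].round().astype(np.int32)],True,(0,255,0),1)
cv2.imwrite('pics/w2o.png',d); show()
E
```

```text
time_s: 2.62
eef_pos: [540.1, 327.9, 120.9]
ee_rot: [0.079, 0.703, 0.079, -0.702]
force: [0.6, -0.1, 0.1]
grip_width: 0.6
t 2.617 pos [540.11 327.89 120.87] xax [ 0.0011 -0.     -1.    ] yaw_y -77.12 F [ 0.61 -0.05  0.08] M [ 0.016 -0.    -0.016] g 0.6 j [ 0.361  0.662  1.308 -0.     1.171  1.707]
[[240.8 175.8]
 [270.4 175.8]
 [269.  262.4]
 [242.1 262.4]
 [192.4 133.1]
 [318.6 133. ]
 [310.9 257. ]
 [200.1 257. ]]
t 2.667 pos [540.35 327.65 121.22] xax [ 1.6e-03  3.0e-04 -1.0e+00] yaw_y -77.16 F [-0.01  0.16  0.35] M [-0.029  0.007 -0.011] g 0.602 j [ 0.36   0.661  1.308 -0.     1.171  1.707]
```

View pics/w2o.png

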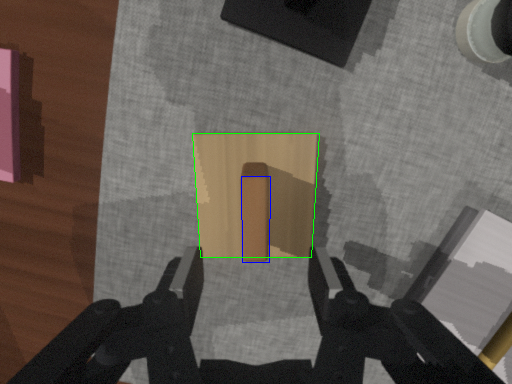

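The predicted outline of the board and rib, drawn for (540,328) at yaw 12.9°, matches the wooden block in the wrist view. Descending and closing.

```bash
python3 - <<'E'
from mv import *
print(row([540.2,328,36.5],-77.1))
E
```

```text
[ 3.389e-01 -1.500e-03  8.000e-04 -3.000e-04 -5.000e-04 -0.000e+00]
```

```bash
python3 -m pendant '[0.15,-0.0015,0.0008,-0.0003,-0.0005,0,0.28,-0.0015,0.0008,-0.0003,-0.0005,0,0.339,-0.0015,0.0008,-0.0003,-0.0005,0,0.339,-0.0015,0.0008,-0.0003,-0.0005,0,0.339,-0.0015,0.0008,-0.0003,-0.0005,0]' && python3 -c "from mv import *; show()" && python3 -m pendant '[0,0,0,0,0,0,0,0,0,0,0,0,0,0,0,0,0,0,0,0,0,0,0,0,0,0,0,0,0,0,0,0,0,0,0,0]' -1 60 && python3 -c "from mv import *; show()"
```

```text
time_s: 3.08
eef_pos: [541.0, 327.3, 37.5]
ee_rot: [0.079, 0.703, 0.079, -0.702]
force: [0.1, 0.3, 0.9]
grip_width: 0.602
t 3.083 pos [541.02 327.26  37.48] xax [ 1.e-03  2.e-04 -1.e+00] yaw_y -77.17 F [0.12 0.34 0.9 ] M [-0.027  0.012 -0.011] g 0.602 j [ 0.359  0.767  1.361 -0.     1.012  1.706]
time_s: 3.58
eef_pos: [542.1, 327.5, 39.6]
ee_rot: [0.079, 0.704, 0.079, -0.701]
force: [0.2, -0.7, 7.9]
grip_width: 0.204
t 3.583 pos [542.1  327.46  39.55] xax [ 0.0044  0.0011 -1.    ] yaw_y -77.18 F [ 0.25 -0.65  7.92] M [-0.221  0.128 -0.023] g 0.204 j [ 3.590e-01  7.650e-01  1.360e+00 -1.000e-03  1.013e+00  1.706e+00]
```

```bash
python3 -m pendant '[-0.1,0,0,0,0,0,-0.22,0,0,0,0,0,-0.29,0,0,0,0,0,-0.29,0,0,0,0,0,-0.29,0,0,0,0,0]' && python3 - <<'E'
from mv import *
show()
s=ctrl.sense(); R0=qR(s['ee_rot'])
# keep tilt: rotate about world z by -21 deg
dR=R.from_euler('z',-21,degrees=True)
p=np.array([486.3,64.3,112.])
sh=R0.inv().apply(p-s['eef_pos'])/250; rv=(R0.inv()*dR*R0).as_rotvec()/np.pi
print(sh.round(4),rv.round(4))
E
```

```text
time_s: 4.0
eef_pos: [541.9, 327.4, 112.5]
ee_rot: [0.079, 0.705, 0.079, -0.701]
force: [1.1, 0.3, -1.7]
grip_width: 0.204
t 4.0 pos [541.91 327.43 112.55] xax [ 0.0057  0.0016 -1.    ] yaw_y -77.17 F [ 1.13  0.33 -1.69] M [0.029 0.002 0.038] g 0.204 j [ 3.590e-01  6.710e-01  1.315e+00 -1.000e-03  1.149e+00  1.706e+00]
[-8.000e-04  9.769e-01  4.506e-01] [0.1167 0.     0.0007]
```

```bash
python3 -m pendant '[-0.0008,0.15,0.069,0.04,0,0.0005,-0.0008,0.3,0.138,0.08,0,0.0005,-0.0008,0.45,0.207,0.1167,0,0.0005,-0.0008,0.6,0.276,0.1167,0,0.0005,-0.0008,0.75,0.346,0.1167,0,0.0005,-0.0008,0.87,0.4,0.1167,0,0.0005,-0.0008,0.95,0.438,0.1167,0,0.0005,-0.0008,0.977,0.451,0.1167,0,0.0005,-0.0008,0.977,0.451,0.1167,0,0.0005,-0.0008,0.977,0.451,0.1167,0,0.0005]' && python3 - <<'E'
from mv import *
from rig import optics
show()
im=optics.capture('top'); cv2.imwrite('pics/top2.png',cv2.resize(im[120:260,130:450,::-1],None,fx=2.5,fy=2.5,interpolation=cv2.INTER_CUBIC))
show()
E
```

```text
time_s: 4.83
eef_pos: [486.0, 64.8, 111.3]
ee_rot: [-0.051, 0.707, -0.05, -0.704]
force: [0.7, 0.6, -2.7]
grip_width: 0.203
t 4.833 pos [485.98  64.79 111.3 ] xax [ 4.5e-03  5.0e-04 -1.0e+00] yaw_y -98.2 F [ 0.67  0.63 -2.68] M [0.045 0.002 0.014] g 0.203 j [-1.070e-01  3.990e-01  1.777e+00  1.000e-03  9.610e-01  1.606e+00]
t 4.883 pos [486.14  65.22 111.48] xax [ 5.e-03  4.e-04 -1.e+00] yaw_y -98.14 F [ 0.69  0.43 -1.68] M [ 0.007  0.006 -0.006] g 0.204 j [-1.060e-01  3.990e-01  1.777e+00  1.000e-03  9.610e-01  1.606e+00]
```

View pics/top2.png

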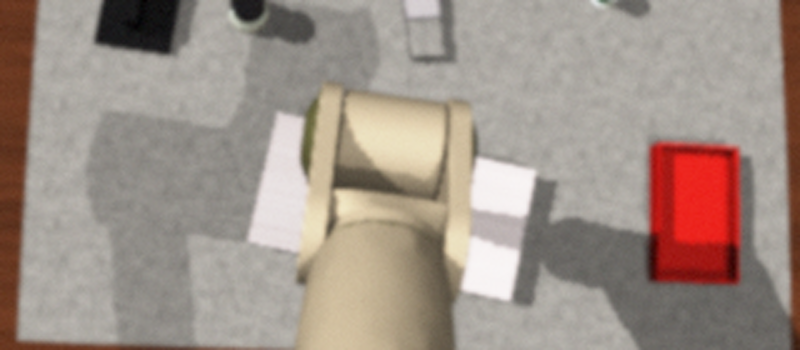

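```bash
python3 -m pendant '[0.04,0,0,0,0,0,0.07,0,0,0,0,0,0.09,0,0,0,0,0,0.096,0,0,0,0,0,0.096,0,0,0,0,0,0.096,0,0,0,0,0]' && python3 -c "from mv import *; show()" && python3 -m pendant '[0.004,0,0,0,0,0,0.004,0,0,0,0,0]' && python3 -c "from mv import *; show()"
```

```text
time_s: 5.38
eef_pos: [486.3, 65.4, 87.4]
ee_rot: [-0.05, 0.707, -0.05, -0.704]
force: [0.7, 0.4, -1.9]
grip_width: 0.203
t 5.383 pos [486.32  65.37  87.41] xax [ 4.9e-03  4.0e-04 -1.0e+00] yaw_y -98.13 F [ 0.7   0.4  -1.93] M [-0.014 -0.038  0.022] g 0.203 j [-1.060e-01  4.380e-01  1.795e+00  1.000e-03  9.040e-01  1.606e+00]
time_s: 5.55
eef_pos: [486.4, 65.3, 86.5]
ee_rot: [-0.05, 0.707, -0.05, -0.703]
force: [-1.0, 0.8, -2.3]
grip_width: 0.204
t 5.55 pos [486.43  65.33  86.53] xax [ 5.2e-03  4.0e-04 -1.0e+00] yaw_y -98.13 F [-1.02  0.81 -2.3 ] M [ 0.064 -0.019 -0.026] g 0.204 j [-1.060e-01  4.390e-01  1.796e+00  1.000e-03  9.010e-01  1.606e+00]
```

```bash
python3 -m pendant '[0.004,0,0,0,0,0,0.004,0,0,0,0,0]' && python3 -m pendant '[0.003,0,0,0,0,0,0.003,0,0,0,0,0]' && python3 -c "from mv import *; show()"
```

```text
time_s: 5.72
eef_pos: [486.5, 65.3, 85.5]
ee_rot: [-0.05, 0.707, -0.05, -0.703]
force: [-0.3, -0.4, -0.7]
grip_width: 0.201
time_s: 5.88
eef_pos: [486.5, 65.3, 85.0]
ee_rot: [-0.05, 0.707, -0.05, -0.703]
force: [-1.3, -0.0, 2.0]
grip_width: 0.199
t 5.883 pos [486.54  65.33  85.  ] xax [ 5.7e-03  4.0e-04 -1.0e+00] yaw_y -98.14 F [-1.34 -0.01  1.96] M [0.102 0.211 0.016] g 0.199 j [-1.060e-01  4.420e-01  1.797e+00  1.000e-03  8.970e-01  1.606e+00]
```

Contact is at TCP z≈85.5, with the block pressing at about 3.6 N. I start rolling in small steps and watch the force.

```bash
python3 -m pendant '[0.0008,-0.008,0,0,0,0,0.0008,-0.018,0,0,0,0]' && python3 -c "from mv import *; show()"
```

```text
time_s: 6.05
eef_pos: [487.2, 69.8, 85.0]
ee_rot: [-0.051, 0.707, -0.05, -0.703]
force: [-1.4, -0.0, 1.4]
grip_width: 0.203
t 6.05 pos [487.2   69.85  84.97] xax [ 5.7e-03  4.0e-04 -1.0e+00] yaw_y -98.15 F [-1.42 -0.04  1.4 ] M [ 0.066  0.306 -0.031] g 0.203 j [-9.700e-02  4.440e-01  1.793e+00  1.000e-03  8.990e-01  1.616e+00]
```

```bash
python3 -m pendant '[0.0012,-0.014,0,0,0,0,0.0012,-0.027,0,0,0,0,0.0012,-0.04,0,0,0,0]' && python3 -c "from mv import *; show()"
```

```text
time_s: 6.3
eef_pos: [488.7, 80.2, 84.8]
ee_rot: [-0.05, 0.707, -0.05, -0.703]
force: [-1.0, -0.6, 2.9]
grip_width: 0.2
t 6.3 pos [488.69  80.24  84.79] xax [ 5.8e-03  5.0e-04 -1.0e+00] yaw_y -98.14 F [-1.05 -0.57  2.87] M [0.064 0.308 0.044] g 0.2 j [-7.500e-02  4.500e-01  1.784e+00  1.000e-03  9.020e-01  1.637e+00]
```

```bash
python3 -m pendant '[0.0008,-0.014,0,0,0,0,0.0008,-0.028,0,0,0,0,0.0008,-0.042,0,0,0,0,0.0008,-0.056,0,0,0,0,0.0008,-0.07,0,0,0,0,0.0008,-0.084,0,0,0,0]' && python3 -c "from mv import *; show()"
```

```text
time_s: 6.8
eef_pos: [491.8, 101.4, 84.7]
ee_rot: [-0.05, 0.707, -0.05, -0.703]
force: [-0.9, -0.4, 3.9]
grip_width: 0.204
t 6.8 pos [491.78 101.35  84.66] xax [ 6.e-03  4.e-04 -1.e+00] yaw_y -98.14 F [-0.87 -0.4   3.85] M [0.039 0.286 0.006] g 0.204 j [-3.100e-02  4.620e-01  1.764e+00  1.000e-03  9.090e-01  1.682e+00]
```

```bash
python3 -m pendant '[0.0002,-0.014,0,0,0,0,0.0002,-0.028,0,0,0,0,0.0002,-0.042,0,0,0,0,0.0002,-0.056,0,0,0,0,0.0002,-0.07,0,0,0,0,0.0002,-0.084,0,0,0,0]' && python3 -c "from mv import *; show()"
```

```text
time_s: 7.3
eef_pos: [494.8, 122.5, 84.6]
ee_rot: [-0.05, 0.707, -0.05, -0.703]
force: [-1.7, -1.0, 4.3]
grip_width: 0.2
t 7.3 pos [494.82 122.48  84.64] xax [ 6.1e-03  4.0e-04 -1.0e+00] yaw_y -98.14 F [-1.73 -0.96  4.31] M [-0.059  0.272  0.014] g 0.2 j [0.012 0.476 1.741 0.    0.918 1.725]
```

```bash
python3 -m pendant '[-0.0008,-0.014,0,0,0,0,-0.0008,-0.028,0,0,0,0,-0.0008,-0.042,0,0,0,0,-0.0008,-0.056,0,0,0,0,-0.0008,-0.07,0,0,0,0,-0.0008,-0.084,0,0,0,0]' && python3 -c "from mv import *; show()"
```

```text
time_s: 7.8
eef_pos: [497.9, 143.6, 84.8]
ee_rot: [-0.05, 0.707, -0.05, -0.703]
force: [0.1, -0.2, 3.2]
grip_width: 0.198
t 7.8 pos [497.86 143.6   84.84] xax [ 6.1e-03  4.0e-04 -1.0e+00] yaw_y -98.14 F [ 0.08 -0.24  3.19] M [-0.075  0.237  0.074] g 0.198 j [0.054 0.49  1.716 0.    0.929 1.767]
```

```bash
python3 -m pendant '[0,-0.014,0,0,0,0,0,-0.028,0,0,0,0,0,-0.042,0,0,0,0,0,-0.056,0,0,0,0,0,-0.07,0,0,0,0,0,-0.084,0,0,0,0,0,-0.1,0,0,0,0]' && python3 -c "from mv import *; show()"
```

```text
time_s: 8.38
eef_pos: [501.5, 168.7, 84.9]
ee_rot: [-0.05, 0.708, -0.05, -0.703]
force: [-0.3, -0.9, 3.2]
grip_width: 0.199
t 8.383 pos [501.49 168.66  84.88] xax [ 6.2e-03  3.0e-04 -1.0e+00] yaw_y -98.14 F [-0.33 -0.93  3.15] M [-0.122  0.18   0.022] g 0.199 j [ 0.103  0.51   1.682 -0.     0.943  1.816]
```

The first stem stayed level (TCP z 84.6–85.0 at steady force), and the moment shows the contact moved back under the block by about 50 mm. Lifting and moving to the second stem.

```bash
python3 -m pendant '[-0.06,0,0,0,0,0,-0.11,0,0,0,0,0,-0.11,0,0,0,0,0]' && python3 - <<'E'
from mv import *
show()
s=ctrl.sense(); R0=qR(s['ee_rot'])
dR=R.from_euler('z',-2.56,degrees=True)
p=np.array([463.4,-5.9,112.])
sh=R0.inv().apply(p-s['eef_pos'])/250; rv=(R0.inv()*dR*R0).as_rotvec()/np.pi
print(sh.round(4),rv.round(4))
E
```

```text
time_s: 8.63
eef_pos: [502.2, 169.1, 113.9]
ee_rot: [-0.051, 0.709, -0.05, -0.702]
force: [1.2, 0.3, -0.6]
grip_width: 0.198
t 8.633 pos [502.2  169.05 113.95] xax [ 9.4e-03  8.0e-04 -1.0e+00] yaw_y -98.13 F [ 1.15  0.34 -0.57] M [-0.027 -0.016  0.019] g 0.198 j [ 0.104  0.467  1.659 -0.     1.005  1.816]
[0.0058 0.7148 0.0547] [0.0142 0.     0.0001]
```

```bash
cat >> mv.py <<'E'
def target_Rt(yaw_deg,a=-0.0001,b=-0.0045):
    R1=target_R(yaw_deg); M=R1.as_matrix()
    x=M[:,0]+a*M[:,1]+b*M[:,2]; x/=np.linalg.norm(x)
    y=M[:,1]-x*(x@M[:,1]); y/=np.linalg.norm(y)
    return R.from_matrix(np.c_[x,y,np.cross(x,y)])
def rowt(pos,yaw,a=-0.0001,b=-0.0045):
    s=ctrl.sense(); R0=qR(s['ee_rot'])
    return np.r_[R0.inv().apply(np.asarray(pos,float)-s['eef_pos'])/250,(R0.inv()*target_Rt(yaw,a,b)).as_rotvec()/np.pi].round(4)
E
python3 -c "
from mv import *
print(rowt([463.4,-5.9,112],-100.7))"
```

```text
[ 5.800e-03  7.148e-01  5.470e-02  1.430e-02 -1.500e-03  7.000e-04]
```

```bash
python3 -m pendant '[0.005,0.15,0.012,0.0143,-0.0015,0.0007,0.005,0.3,0.024,0.0143,-0.0015,0.0007,0.005,0.45,0.035,0.0143,-0.0015,0.0007,0.005,0.6,0.046,0.0143,-0.0015,0.0007,0.005,0.69,0.053,0.0143,-0.0015,0.0007,0.005,0.715,0.055,0.0143,-0.0015,0.0007,0.005,0.715,0.055,0.0143,-0.0015,0.0007,0.005,0.715,0.055,0.0143,-0.0015,0.0007]' && python3 - <<'E'
from mv import *
from rig import optics
show()
im=optics.capture('scene'); cv2.imwrite('pics/scene3.png',cv2.resize(im[90:290,130:350,::-1],None,fx=3,fy=3,interpolation=cv2.INTER_CUBIC)); cv2.imwrite('pics/scene3f.png',im[:,:,::-1])
im=optics.capture('top'); cv2.imwrite('pics/top3.png',cv2.resize(im[120:260,130:450,::-1],None,fx=2.5,fy=2.5,interpolation=cv2.INTER_CUBIC));cv2.imwrite('pics/top3f.png',im[:,:,::-1])
show()
E
```

```text
time_s: 9.3
eef_pos: [463.3, -5.5, 111.7]
ee_rot: [-0.066, 0.705, -0.066, -0.703]
force: [-0.0, -0.1, -0.7]
grip_width: 0.198
t 9.3 pos [463.27  -5.45 111.74] xax [ 3.8e-03 -1.0e-04 -1.0e+00] yaw_y -100.73 F [-0.   -0.08 -0.72] M [ 0.031 -0.006 -0.044] g 0.198 j [-2.660e-01  3.480e-01  1.854e+00  1.000e-03  9.360e-01  1.492e+00]
t 9.4 pos [463.41  -4.84 111.91] xax [ 4.e-03 -3.e-04 -1.e+00] yaw_y -100.63 F [ 0.26  0.13 -0.95] M [ 0.066 -0.005 -0.051] g 0.196 j [-2.650e-01  3.470e-01  1.854e+00  1.000e-03  9.370e-01  1.491e+00]
```

View pics/scene3.png

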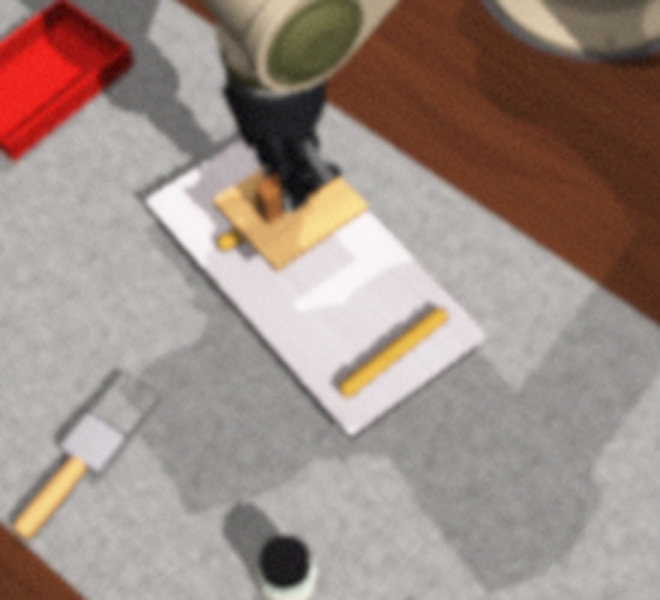

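View pics/top3.png

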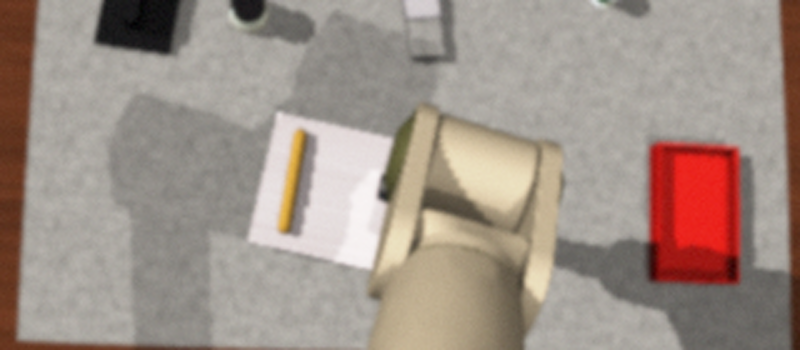

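The scene view shows the left stem now near the plate's +y end at crop (392,352), with the block hovering beside the right stem. I check its travel and the block's tilt against the projection.

```bash
python3 - <<'E'
from seg import *
from mv import *
from rig import optics
s=ctrl.sense()
for name,f in [('top','pics/top3f.png'),('scene','pics/scene3f.png')]:
    info=optics.camera_info(name)
    im=cv2.imread(f); hsv=cv2.cvtColor(im,cv2.COLOR_BGR2HSV).astype(int); H,S,V=hsv[...,0],hsv[...,1],hsv[...,2]
    m=(S>110)&(V>90)&(H>10)&(H<35); bx=dict(top=(225,150,275,225),scene=(235,185,290,225))[name]
    mm=np.zeros_like(m); mm[bx[1]:bx[3],bx[0]:bx[2]]=m[bx[1]:bx[3],bx[0]:bx[2]]
    for a,c,pts in rect_of(mm,20)[:1]:
        P=pix2plane(info,pts,38)[:,:2].astype(np.float32); r=cv2.minAreaRect(P)
        q=P-P.mean(0); w,v=np.linalg.eigh(q.T@q); ax=v[:,1]
        print(name,P.mean(0),r,np.degrees(np.arctan2(ax[1],ax[0])))
info=optics.camera_info('scene'); im=cv2.imread('pics/scene3f.png')
# predicted block: underside centre below TCP by 39.5
a=np.radians(-10.7); ex=np.array([np.cos(a),np.sin(a),0]); ey=np.array([-np.sin(a),np.cos(a),0]); c=np.array([463.3,-5.3,111.8-39.5])
P=[c+ex*i*30+ey*j*9+[0,0,52] for i,j in ((1,1),(1,-1),(-1,-1),(-1,1))]+[c+ex*i*50+ey*j*45+[0,0,10] for i,j in ((1,1),(1,-1),(-1,-1),(-1,1))]
p=proj(info,P); 
k=3; d=cv2.resize(im[90:290,130:350],None,fx=k,fy=k,interpolation=cv2.INTER_CUBIC); q=((p-[130,90]+.5)*k).round().astype(np.int32)
cv2.polylines(d,[q[:4]],True,(255,0,0),1); cv2.polylines(d,[q[4:]],True,(0,255,0),1); cv2.imwrite('pics/scene3o.png',d)
E
```

```text
top [497.98807 142.26044] ((498.17138671875, 142.38031005859375), (13.048608779907227, 113.76946258544922), 81.74430847167969) 172.0255
scene [497.12848 141.57278] ((496.18133544921875, 141.685546875), (14.621809005737305, 112.77030944824219), 81.8563461303711) 171.856
```

View pics/scene3o.png

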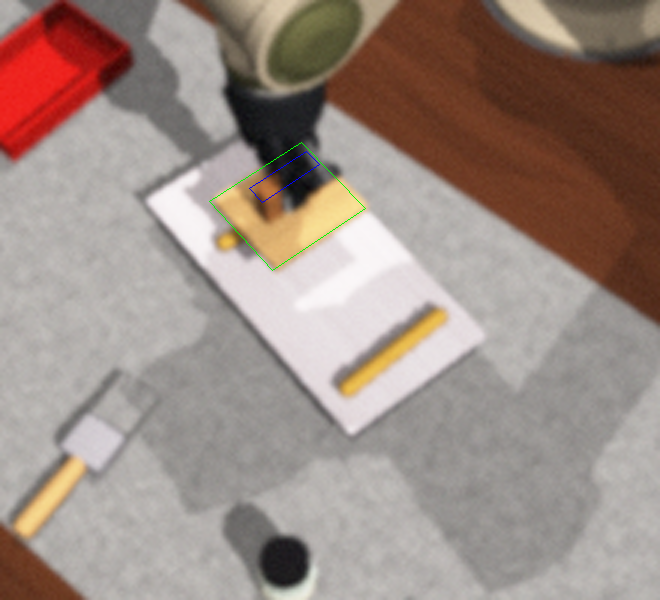

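Stem one moved 52.6 mm, which matches pure rolling (104 mm / 2). Time is 9.4 s. Lowering onto the second stem.

```bash
python3 -m pendant '[0.04,0,0,0,0,0,0.07,0,0,0,0,0,0.09,0,0,0,0,0,0.098,0,0,0,0,0,0.098,0,0,0,0,0,0.098,0,0,0,0,0]' && python3 -m pendant '[0.003,0,0,0,0,0,0.003,0,0,0,0,0]' && python3 -m pendant '[0.003,0,0,0,0,0,0.003,0,0,0,0,0]' && python3 -c "from mv import *; show()"
```

```text
time_s: 9.9
eef_pos: [463.6, -4.7, 87.5]
ee_rot: [-0.065, 0.706, -0.065, -0.703]
force: [-0.4, -0.7, -1.4]
grip_width: 0.199
time_s: 10.07
eef_pos: [463.8, -4.7, 86.9]
ee_rot: [-0.065, 0.706, -0.065, -0.702]
force: [-0.2, 0.1, -1.4]
grip_width: 0.199
time_s: 10.23
eef_pos: [463.8, -4.8, 86.3]
ee_rot: [-0.065, 0.706, -0.065, -0.702]
force: [-0.7, 0.7, -2.1]
grip_width: 0.203
t 10.233 pos [463.83  -4.8   86.26] xax [ 4.8e-03 -5.0e-04 -1.0e+00] yaw_y -100.63 F [-0.66  0.68 -2.12] M [-0.009  0.001 -0.01 ] g 0.203 j [-2.640e-01  3.910e-01  1.874e+00  1.000e-03  8.710e-01  1.491e+00]
```

```bash
python3 -m pendant '[0.003,0,0,0,0,0,0.003,0,0,0,0,0]' && python3 -m pendant '[0.002,0,0,0,0,0,0.002,0,0,0,0,0]' && python3 -c "from mv import *; show()"
```

```text
time_s: 10.4
eef_pos: [463.9, -4.8, 85.5]
ee_rot: [-0.065, 0.706, -0.065, -0.702]
force: [0.3, -1.2, -1.2]
grip_width: 0.2
time_s: 10.57
eef_pos: [464.0, -4.9, 85.1]
ee_rot: [-0.065, 0.706, -0.066, -0.702]
force: [-0.3, -1.0, 1.0]
grip_width: 0.202
t 10.567 pos [463.95  -4.86  85.13] xax [ 5.2e-03 -6.0e-04 -1.0e+00] yaw_y -100.63 F [-0.29 -1.03  0.98] M [-0.037  0.122 -0.045] g 0.202 j [-2.640e-01  3.940e-01  1.875e+00  1.000e-03  8.680e-01  1.491e+00]
```

```bash
python3 -m pendant '[-0.0005,0.008,0,0,0,0,-0.0015,0.017,0,0,0,0]' && python3 -c "from mv import *; show()"
```

```text
time_s: 10.73
eef_pos: [463.2, -9.1, 85.7]
ee_rot: [-0.065, 0.706, -0.065, -0.702]
force: [-1.3, 2.2, 2.3]
grip_width: 0.202
t 10.733 pos [463.17  -9.06  85.66] xax [ 5.3e-03 -5.0e-04 -1.0e+00] yaw_y -100.61 F [-1.32  2.2   2.27] M [ 0.147  0.262 -0.052] g 0.202 j [-2.740e-01  3.910e-01  1.877e+00  1.000e-03  8.690e-01  1.481e+00]
```

It rises: z is up about 0.5 mm and the force is rising after 4 mm, so this one wobbles. I follow 3.5·sin(b/16) and check the force at each step.

```bash
python3 -m pendant '[-0.003,0.01,0,0,0,0,-0.0048,0.02,0,0,0,0,-0.0065,0.03,0,0,0,0]' && python3 -c "from mv import *; show()"
```

```text
time_s: 10.98
eef_pos: [461.7, -16.7, 87.3]
ee_rot: [-0.065, 0.706, -0.065, -0.702]
force: [-0.9, 0.4, 0.1]
grip_width: 0.203
t 10.983 pos [461.69 -16.74  87.33] xax [ 5.3e-03 -5.0e-04 -1.0e+00] yaw_y -100.62 F [-0.88  0.4   0.09] M [ 0.092  0.126 -0.016] g 0.203 j [-2.910e-01  3.860e-01  1.879e+00  1.000e-03  8.710e-01  1.464e+00]
```

```bash
python3 -m pendant '[-0.0001,0.01,0,0,0,0,-0.0013,0.02,0,0,0,0,-0.0022,0.03,0,0,0,0]' && python3 -c "from mv import *; show()"
```

```text
time_s: 11.23
eef_pos: [460.3, -24.5, 87.9]
ee_rot: [-0.065, 0.706, -0.066, -0.702]
force: [-1.7, 0.3, 1.9]
grip_width: 0.205
t 11.233 pos [460.28 -24.45  87.95] xax [ 5.3e-03 -6.0e-04 -1.0e+00] yaw_y -100.63 F [-1.68  0.31  1.92] M [0.079 0.108 0.003] g 0.205 j [-3.090e-01  3.830e-01  1.882e+00  1.000e-03  8.720e-01  1.447e+00]
```

```bash
python3 -m pendant '[-0.0004,0.01,0,0,0,0,-0.0009,0.02,0,0,0,0,-0.0011,0.03,0,0,0,0,-0.0011,0.04,0,0,0,0]' && python3 -c "from mv import *; show()"
```

```text
time_s: 11.57
eef_pos: [458.4, -34.6, 88.2]
ee_rot: [-0.065, 0.706, -0.066, -0.702]
force: [-0.9, -0.3, 1.6]
grip_width: 0.202
t 11.567 pos [458.35 -34.56  88.23] xax [ 5.3e-03 -6.0e-04 -1.0e+00] yaw_y -100.63 F [-0.91 -0.32  1.63] M [ 0.023  0.174 -0.022] g 0.202 j [-3.320e-01  3.800e-01  1.885e+00  1.000e-03  8.710e-01  1.424e+00]
```

```bash
python3 -m pendant '[0.0006,0.01,0,0,0,0,0.0012,0.02,0,0,0,0,0.002,0.03,0,0,0,0,0.0029,0.04,0,0,0,0]' && python3 -c "from mv import *; show()"
```

```text
time_s: 11.9
eef_pos: [456.5, -44.7, 87.5]
ee_rot: [-0.065, 0.706, -0.066, -0.702]
force: [-0.8, 0.5, 1.7]
grip_width: 0.203
t 11.9 pos [456.45 -44.66  87.48] xax [ 5.2e-03 -7.0e-04 -1.0e+00] yaw_y -100.63 F [-0.84  0.47  1.7 ] M [ 0.014  0.272 -0.009] g 0.203 j [-0.355  0.38   1.888  0.002  0.868  1.401]
```

```bash
python3 -m pendant '[0.0016,0.01,0,0,0,0,0.003,0.02,0,0,0,0,0.0046,0.03,0,0,0,0,0.0062,0.04,0,0,0,0]' && python3 -c "from mv import *; show()"
```

```text
time_s: 12.23
eef_pos: [454.5, -54.8, 85.9]
ee_rot: [-0.065, 0.706, -0.066, -0.702]
force: [-1.0, -0.6, 1.4]
grip_width: 0.202
t 12.233 pos [454.55 -54.78  85.89] xax [ 5.1e-03 -7.0e-04 -1.0e+00] yaw_y -100.63 F [-1.04 -0.6   1.44] M [-0.033  0.293  0.001] g 0.202 j [-0.377  0.381  1.892  0.002  0.864  1.378]
```

```bash
python3 -m pendant '[0.002,0.01,0,0,0,0,0.0023,0.02,0,0,0,0,0.0005,0.03,0,0,0,0]' && python3 -c "from mv import *; show()"
```

```text
time_s: 12.48
eef_pos: [453.1, -62.3, 85.6]
ee_rot: [-0.066, 0.706, -0.066, -0.702]
force: [-0.1, 1.1, -0.4]
grip_width: 0.202
t 12.483 pos [453.11 -62.31  85.62] xax [ 5.1e-03 -5.0e-04 -1.0e+00] yaw_y -100.63 F [-0.11  1.14 -0.36] M [ 0.171 -0.013  0.016] g 0.202 j [-0.395  0.381  1.893  0.002  0.863  1.36 ]
```

```bash
python3 -m pendant '[-0.0008,0.01,0,0,0,0,-0.0026,0.02,0,0,0,0,-0.0043,0.03,0,0,0,0]' && python3 -c "from mv import *; show()"
```

```text
time_s: 12.73
eef_pos: [451.7, -69.9, 86.7]
ee_rot: [-0.066, 0.706, -0.066, -0.702]
force: [-1.0, 0.9, 1.4]
grip_width: 0.201
t 12.733 pos [451.71 -69.89  86.72] xax [ 5.2e-03 -4.0e-04 -1.0e+00] yaw_y -100.64 F [-0.97  0.91  1.38] M [ 0.15   0.095 -0.045] g 0.201 j [-0.412  0.378  1.893  0.002  0.865  1.343]
```

```bash
python3 -m pendant '[-0.0014,0.01,0,0,0,0,-0.0029,0.02,0,0,0,0,-0.0041,0.03,0,0,0,0,-0.0052,0.04,0,0,0,0]' && python3 -c "from mv import *; show()"
```

```text
time_s: 13.07
eef_pos: [449.8, -80.0, 88.0]
ee_rot: [-0.066, 0.706, -0.066, -0.702]
force: [-0.5, -0.0, 0.0]
grip_width: 0.2
t 13.067 pos [449.8  -79.98  88.04] xax [ 5.2e-03 -4.0e-04 -1.0e+00] yaw_y -100.64 F [-0.46 -0.04  0.02] M [0.147 0.127 0.016] g 0.2 j [-0.434  0.376  1.893  0.002  0.868  1.321]
```

```bash
python3 -m pendant '[0.0003,0.01,0,0,0,0,0,0.02,0,0,0,0,-0.0002,0.03,0,0,0,0,-0.0003,0.04,0,0,0,0]' && python3 -c "from mv import *; show()"
```

```text
time_s: 13.4
eef_pos: [447.9, -90.1, 88.1]
ee_rot: [-0.066, 0.706, -0.066, -0.702]
force: [-0.8, 0.6, 2.1]
grip_width: 0.199
t 13.4 pos [447.9  -90.06  88.13] xax [ 5.2e-03 -4.0e-04 -1.0e+00] yaw_y -100.64 F [-0.77  0.57  2.07] M [ 0.142  0.097 -0.017] g 0.199 j [-0.457  0.375  1.893  0.002  0.868  1.298]
```

```bash
python3 -m pendant '[0.0003,0.01,0,0,0,0,0.0007,0.02,0,0,0,0,0.0013,0.03,0,0,0,0,0.0021,0.04,0,0,0,0]' && python3 -c "from mv import *; show()"
```

```text
time_s: 13.73
eef_pos: [446.0, -100.2, 87.6]
ee_rot: [-0.066, 0.706, -0.066, -0.702]
force: [-0.8, -0.3, 1.5]
grip_width: 0.199
t 13.733 pos [ 446.02 -100.18   87.57] xax [ 5.2e-03 -5.0e-04 -1.0e+00] yaw_y -100.64 F [-0.8  -0.3   1.49] M [0.046 0.112 0.021] g 0.199 j [-0.479  0.377  1.893  0.003  0.867  1.276]
```

```bash
python3 -m pendant '[0.0015,0.01,0,0,0,0,0.003,0.02,0,0,0,0,0.0046,0.03,0,0,0,0,0.0063,0.04,0,0,0,0]' && python3 -c "from mv import *; show()"
```

```text
time_s: 14.07
eef_pos: [444.1, -110.3, 86.0]
ee_rot: [-0.066, 0.706, -0.066, -0.702]
force: [-0.8, -0.4, 1.7]
grip_width: 0.2
t 14.067 pos [ 444.13 -110.3    85.97] xax [ 5.2e-03 -6.0e-04 -1.0e+00] yaw_y -100.64 F [-0.75 -0.44  1.74] M [-0.002  0.231  0.011] g 0.2 j [-0.501  0.381  1.892  0.003  0.864  1.253]
```

```bash
python3 -m pendant '[0.002,0.01,0,0,0,0,0.0027,0.016,0,0,0,0]' && python3 -c "from mv import *; show()" && python3 -m pendant '[-0.06,0,0,0,0,0,-0.12,0,0,0,0,0,-0.12,0,0,0,0,0]' && python3 - <<'E'
from mv import *
from rig import optics
show()
im=optics.capture('scene'); cv2.imwrite('pics/scene4f.png',im[:,:,::-1]); cv2.imwrite('pics/scene4.png',cv2.resize(im[80:290,100:350,::-1],None,fx=2.8,fy=2.8,interpolation=cv2.INTER_CUBIC))
E
```

```text
time_s: 14.23
eef_pos: [443.3, -114.6, 85.2]
ee_rot: [-0.066, 0.706, -0.066, -0.702]
force: [-0.5, -0.4, 1.9]
grip_width: 0.196
t 14.233 pos [ 443.33 -114.59   85.25] xax [ 5.2e-03 -6.0e-04 -1.0e+00] yaw_y -100.64 F [-0.54 -0.42  1.94] M [0.081 0.148 0.003] g 0.196 j [-0.511  0.382  1.892  0.003  0.862  1.244]
time_s: 14.48
eef_pos: [444.2, -115.1, 117.0]
ee_rot: [-0.065, 0.707, -0.066, -0.701]
force: [-0.2, -0.1, -1.1]
grip_width: 0.2
t 14.483 pos [ 444.18 -115.12  117.03] xax [ 0.0086 -0.0024 -1.    ] yaw_y -100.65 F [-0.22 -0.06 -1.07] M [ 0.012 -0.057  0.026] g 0.2 j [-0.511  0.328  1.865  0.003  0.94   1.244]
```

View pics/scene4.png

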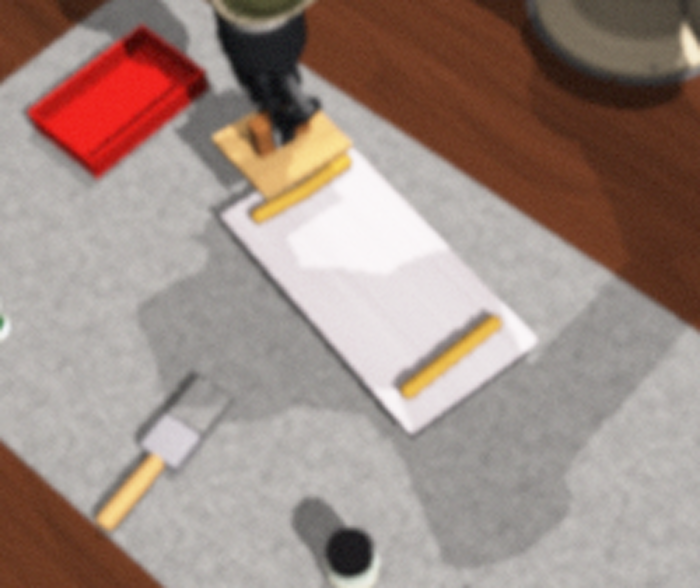

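```bash
python3 - <<'E'
from seg import *
from mv import *
from rig import optics
info=optics.camera_info('scene')
im=cv2.imread('pics/scene4f.png'); hsv=cv2.cvtColor(im,cv2.COLOR_BGR2HSV).astype(int); H,S,V=hsv[...,0],hsv[...,1],hsv[...,2]
e=pix2plane(info,[[191.1,156.4],[223.9,137.9]],38); print(e.round(1),e.mean(0).round(1),'moved',np.hypot(*(e.mean(0)[:2]-[458.6,-31.5])).round(1))
# target to put block back at (540,328) yaw 12.9 -> tool yaw -77.1
print(rowt([500,150,120],-77.1)); show()
E
```

```text
[[ 498.2 -100.5   38. ]
 [ 394.8  -74.1   38. ]] [446.5 -87.3  38. ] moved 57.1
[-1.7100e-02 -1.0828e+00 -2.5800e-02 -1.3080e-01 -9.0000e-04 -9.0000e-04]
t 14.533 pos [ 443.66 -114.85  115.76] xax [ 0.0072 -0.0017 -1.    ] yaw_y -100.65 F [-0.18  1.01 -1.68] M [0.056 0.004 0.044] g 0.199 j [-0.511  0.33   1.867  0.003  0.938  1.244]
```

```bash
python3 -m pendant '[-0.017,-0.15,-0.004,-0.03,-0.0009,-0.0009,-0.017,-0.3,-0.008,-0.06,-0.0009,-0.0009,-0.017,-0.45,-0.012,-0.09,-0.0009,-0.0009,-0.017,-0.61,-0.016,-0.1308,-0.0009,-0.0009,-0.017,-0.77,-0.02,-0.1308,-0.0009,-0.0009,-0.017,-0.93,-0.025,-0.1308,-0.0009,-0.0009]' && python3 -c "
from mv import *
show(); print(rowt([540,328,110],-77.1)); print(rowt([540,328,41.5],-77.1))"
```

```text
time_s: 15.03
eef_pos: [492.3, 114.5, 118.8]
ee_rot: [0.079, 0.704, 0.08, -0.702]
force: [1.2, -0.3, -1.9]
grip_width: 0.198
t 15.033 pos [492.32 114.54 118.79] xax [ 0.003   0.0011 -1.    ] yaw_y -77.06 F [ 1.22 -0.29 -1.94] M [-0.011 -0.115  0.006] g 0.198 j [-4.000e-03  4.170e-01  1.725e+00  1.000e-03  9.970e-01  1.340e+00]
[ 3.670e-02 -7.894e-01 -3.769e-01  2.000e-04  4.000e-04  1.000e-04]
[ 3.107e-01 -7.893e-01 -3.760e-01  2.000e-04  4.000e-04  1.000e-04]
```

```bash
python3 -m pendant '[0.02,-0.15,-0.072,0.0002,0.0004,0.0001,0.03,-0.3,-0.143,0.0002,0.0004,0.0001,0.037,-0.45,-0.215,0.0002,0.0004,0.0001,0.037,-0.6,-0.287,0.0002,0.0004,0.0001,0.037,-0.74,-0.353,0.0002,0.0004,0.0001,0.037,-0.789,-0.377,0.0002,0.0004,0.0001,0.1,-0.789,-0.377,0.0002,0.0004,0.0001,0.2,-0.789,-0.376,0.0002,0.0004,0.0001,0.27,-0.789,-0.376,0.0002,0.0004,0.0001,0.295,-0.789,-0.376,0.0002,0.0004,0.0001,0.3,-0.789,-0.376,0.0002,0.0004,0.0001,0.3,-0.789,-0.376,0.0002,0.0004,0.0001]' && python3 -c "
from mv import *
show(); print(rowt([540,328,39],-77.1))"
```

```text
time_s: 16.03
eef_pos: [540.1, 327.8, 43.9]
ee_rot: [0.079, 0.704, 0.08, -0.701]
force: [-0.3, 0.1, -0.8]
grip_width: 0.198
t 16.033 pos [540.06 327.84  43.92] xax [ 0.004  0.001 -1.   ] yaw_y -77.11 F [-0.28  0.12 -0.8 ] M [ 0.012 -0.023 -0.014] g 0.198 j [ 3.610e-01  7.560e-01  1.363e+00 -1.000e-03  1.019e+00  1.707e+00]
[ 0.0197 -0.0007  0.0002 -0.      0.0001 -0.    ]
```

```bash
python3 -m pendant '[0.01,0,0,0,0,0,0.016,0,0,0,0,0,0.018,0,0,0,0,0]' && python3 -c "
from mv import *
show()" && python3 -m pendant '[0,0,0,0,0,0,0,0,0,0,0,0,0,0,0,0,0,0,0,0,0,0,0,0]' -0.1 && python3 -c "
from mv import *
show()"
```

```text
time_s: 16.28
eef_pos: [540.3, 327.9, 39.9]
ee_rot: [0.079, 0.704, 0.08, -0.701]
force: [-0.4, -0.2, -1.8]
grip_width: 0.2
t 16.283 pos [540.34 327.88  39.89] xax [ 0.0049  0.0014 -1.    ] yaw_y -77.12 F [-0.38 -0.25 -1.77] M [ 0.013  0.049 -0.025] g 0.2 j [ 3.610e-01  7.620e-01  1.365e+00 -1.000e-03  1.010e+00  1.707e+00]
time_s: 16.62
eef_pos: [540.5, 327.9, 40.2]
ee_rot: [0.079, 0.705, 0.08, -0.701]
force: [-0.6, 0.3, -0.1]
grip_width: 0.449
t 16.617 pos [540.48 327.95  40.23] xax [ 0.0054  0.0016 -1.    ] yaw_y -77.12 F [-0.65  0.26 -0.07] M [-0.03  -0.011 -0.013] g 0.449 j [ 3.610e-01  7.610e-01  1.364e+00 -1.000e-03  1.010e+00  1.707e+00]
```

```bash
python3 -m pendant '[-0.15,0,0,0,0,0,-0.3,0,0,0,0,0,-0.45,0,0,0,0,0,-0.5,0,0,0,0,0]' && python3 - <<'E'
from mv import *
from seg import *
from rig import optics
show()
ims={}
for n in ['top','scene']:
    ims[n]=optics.capture(n)[:,:,::-1].copy(); cv2.imwrite(f'pics/{n}5f.png',ims[n])
cv2.imwrite('pics/top5.png',cv2.resize(ims['top'][80:260,130:450],None,fx=2.5,fy=2.5,interpolation=cv2.INTER_CUBIC))
cv2.imwrite('pics/scene5.png',cv2.resize(ims['scene'][80:350,90:360],None,fx=2.2,fy=2.2,interpolation=cv2.INTER_CUBIC))
for name in ['top','scene']:
    info=optics.camera_info(name)
    hsv=cv2.cvtColor(ims[name],cv2.COLOR_BGR2HSV).astype(int); H,S,V=hsv[...,0],hsv[...,1],hsv[...,2]
    m=(S>110)&(V>90)&(H>10)&(H<35); bx=dict(top=(225,150,370,250),scene=(160,110,310,240))[name]
    mm=np.zeros_like(m); mm[bx[1]:bx[3],bx[0]:bx[2]]=m[bx[1]:bx[3],bx[0]:bx[2]]
    for a,c,pts in rect_of(mm,20)[:3]:
        P=pix2plane(info,pts,38)[:,:2].astype(np.float32); r=cv2.minAreaRect(P)
        q=P-P.mean(0); w,v=np.linalg.eigh(q.T@q); ax=v[:,1]
        print(name,a,c.round(1),P.mean(0).round(1),np.round(r[0],1),np.round(r[1],1),round(r[2],1),'pca',round(np.degrees(np.arctan2(ax[1],ax[0])),1))
E
```

```text
time_s: 16.95
eef_pos: [541.3, 328.5, 171.5]
ee_rot: [0.078, 0.708, 0.081, -0.698]
force: [0.5, 0.2, 0.1]
grip_width: 0.447
t 16.95 pos [541.34 328.46 171.49] xax [ 0.0136  0.0046 -0.9999] yaw_y -77.1 F [0.46 0.21 0.15] M [-0.009 -0.077 -0.023] g 0.447 j [ 0.361  0.607  1.261 -0.     1.259  1.707]
top 177 [246.5 192.2] [497.4 142.4] [498.2 142.6] [ 12.8 113.8] 82.0 pca 172.0
top 174 [328.3 212.2] [448.1 -86.7] [447.9 -86.4] [ 14.4 113. ] 79.0 pca 169.1
scene 211 [260.2 207.1] [497.7 141.7] [496.2 141.8] [ 14.  112.8] 81.6 pca 172.0
scene 168 [207.8 147.2] [446.5 -86.6] [446.2 -86.2] [ 16.4 113.9] 79.1 pca 169.0
```

View pics/top5.png

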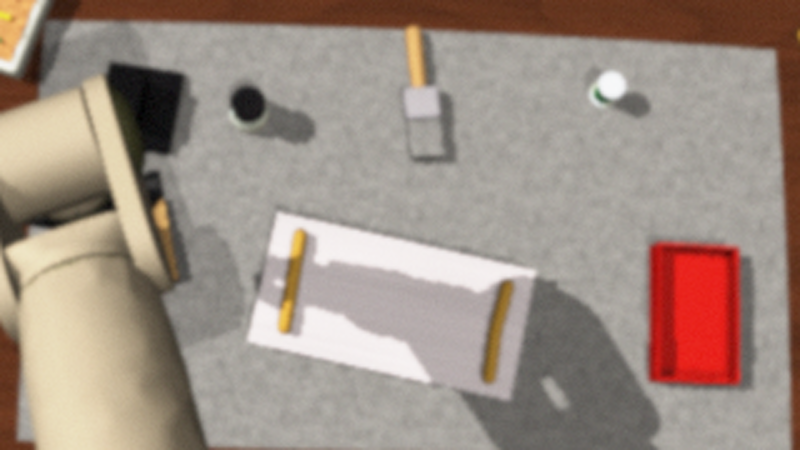

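View pics/scene5.png

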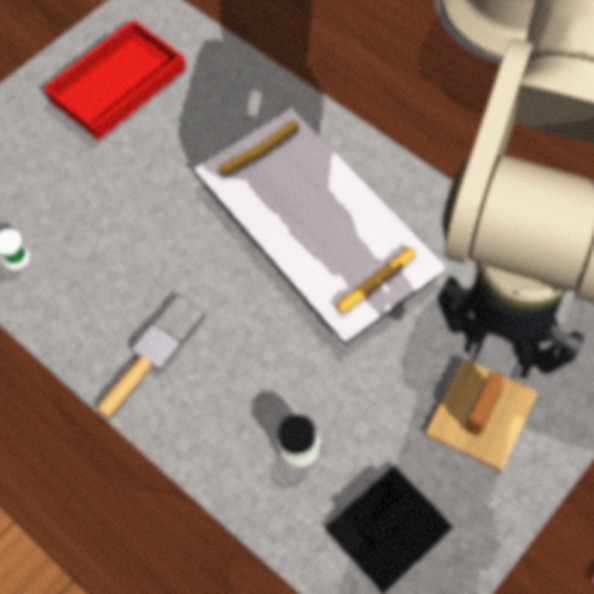

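The block stands flat on the bench at its old place. In the top crop the stems lie at (292,282) and (497,330), i.e. world (497,142) and (447,−87). The second one rose and fell twice, so it is the bent one. Going over to it.

```bash
python3 -c "
from mv import *
print(row([447.2,-86.6,130],-101))" && python3 -m pendant '[0.02,0.125,0.06,0.03,0.004,-0.001,0.04,0.25,0.12,0.06,0.004,-0.001,0.06,0.38,0.18,0.09,0.004,-0.001,0.06,0.51,0.245,0.12,0.004,-0.001,0.06,0.64,0.307,0.1325,0.004,-0.001,0.06,0.77,0.37,0.1325,0.004,-0.001]' -0.2 && python3 -c "
from mv import *
show(); print(row([447.2,-86.6,130],-101))"
```

```text
[ 1.4400e-01  1.5341e+00  7.3710e-01  1.3270e-01 -3.6000e-03  1.1000e-03]
time_s: 17.55
eef_pos: [492.4, 118.5, 150.9]
ee_rot: [-0.071, 0.711, -0.065, -0.697]
force: [1.0, -0.2, 0.5]
grip_width: 0.402
t 17.55 pos [492.42 118.53 150.88] xax [ 0.0212  0.007  -0.9997] yaw_y -101.07 F [ 1.04 -0.18  0.54] M [-0.061 -0.046 -0.005] g 0.402 j [1.000e-03 3.660e-01 1.703e+00 8.000e-03 1.052e+00 1.761e+00]
[ 7.390e-02  8.408e-01  2.140e-02 -4.000e-04 -6.200e-03  3.500e-03]
```

```bash
python3 -m pendant '[0.015,0.15,0.004,0,-0.0062,0.0035,0.03,0.3,0.008,0,-0.0062,0.0035,0.045,0.45,0.012,0,-0.0062,0.0035,0.06,0.6,0.016,0,-0.0062,0.0035,0.074,0.75,0.02,0,-0.0062,0.0035,0.074,0.82,0.021,0,-0.0062,0.0035,0.074,0.841,0.021,0,-0.0062,0.0035,0.074,0.841,0.021,0,-0.0062,0.0035]' && python3 - <<'E'
from mv import *
from rig import optics
import pickle
show()
s=ctrl.sense(); im=optics.capture('wrist')[:,:,::-1].copy(); cv2.imwrite('pics/w6.png',im); pickle.dump(s,open('w6.pkl','wb'))
info=optics.camera_info('wrist')
a=np.radians(-11); ex=np.array([np.cos(a),np.sin(a),0]); ey=np.array([-np.sin(a),np.cos(a),0]); c=np.array([447.2,-86.6,38])
p=proj(info,[c+ex*60,c-ex*60,c,c+ey*20,c-ey*20],s); print(p.round(1))
d=im.copy()
for q in p: cv2.circle(d,tuple(q.round().astype(int).tolist()),3,(255,0,0),1)
cv2.imwrite('pics/w6o.png',d); show()
E
```

```text
time_s: 18.22
eef_pos: [446.7, -87.2, 129.1]
ee_rot: [0.069, -0.703, 0.069, 0.704]
force: [-0.3, 0.8, 0.4]
grip_width: 0.398
t 18.217 pos [446.72 -87.21 129.12] xax [-1.5e-03  8.0e-04 -1.0e+00] yaw_y -101.2 F [-0.28  0.79  0.42] M [-0.047  0.011 -0.025] g 0.398 j [-0.451  0.307  1.857  0.     0.98   1.315]
[[254.9 120.4]
 [255.5 280.6]
 [255.3 207.4]
 [226.7 207.5]
 [283.8 207.3]]
t 18.267 pos [447.02 -86.25 129.33] xax [-1.1e-03  8.0e-04 -1.0e+00] yaw_y -101.12 F [0.4  0.39 0.91] M [0.015 0.062 0.038] g 0.399 j [-0.449  0.306  1.856  0.     0.98   1.316]
```

View pics/w6o.png

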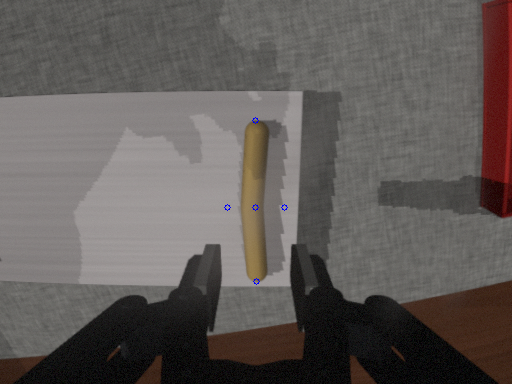

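The wrist view shows the stem clearly bowed: ends at column 257, middle at column 252, spanning rows 121–282. It lies between the jaws. The grasp point is shifted +2.3 mm for the bow. Descending to TCP z≈51, which puts the tips at about 32, above the plate's 30.

```bash
python3 -c "
from mv import *
print(row([447.6,-84.4,51.0],-101))" && python3 -m pendant '[0.14,-0.005,0,0,0.0004,0,0.25,-0.007,-0.002,0,0.0004,0,0.3,-0.007,-0.002,0,0.0004,0,0.311,-0.007,-0.002,0,0.0004,0,0.312,-0.007,-0.002,0,0.0004,0]' && python3 -c "
from mv import *
show(); print(row([447.6,-84.4,51.0],-101))"
```

```text
[ 3.133e-01 -7.500e-03 -1.200e-03 -7.000e-04  4.000e-04  2.000e-04]
time_s: 18.68
eef_pos: [447.6, -83.3, 50.8]
ee_rot: [0.068, -0.703, 0.068, 0.704]
force: [0.6, -0.2, 0.3]
grip_width: 0.403
t 18.683 pos [447.63 -83.3   50.81] xax [-0.0014  0.0014 -1.    ] yaw_y -101.03 F [ 0.58 -0.23  0.3 ] M [-0.015 -0.001  0.032] g 0.403 j [-4.430e-01  4.450e-01  1.917e+00  1.000e-03  7.810e-01  1.320e+00]
[-0.0008  0.0043 -0.0007 -0.0002  0.0005  0.0003]
```

```bash
python3 -m pendant '[-0.0005,0.0043,0,0,0.0004,0,-0.0005,0.0043,0,0,0.0004,0,-0.0005,0.0043,0,0,0.0004,0]' -0.5 20 && python3 -c "
from mv import *
show()" && python3 -m pendant '[-0.002,0,0,0,0,0,-0.004,0,0,0,0,0]' -0.62 20 && python3 -c "
from mv import *
show()"
```

```text
time_s: 18.93
eef_pos: [448.0, -84.3, 51.8]
ee_rot: [-0.068, 0.704, -0.068, -0.703]
force: [0.5, -0.1, -0.5]
grip_width: 0.255
t 18.933 pos [447.97 -84.32  51.84] xax [ 1.6e-03  4.0e-04 -1.0e+00] yaw_y -101.01 F [ 0.48 -0.05 -0.52] M [-0.024  0.054 -0.018] g 0.255 j [-4.450e-01  4.430e-01  1.917e+00  1.000e-03  7.800e-01  1.317e+00]
time_s: 19.1
eef_pos: [448.2, -84.4, 53.4]
ee_rot: [-0.068, 0.705, -0.068, -0.703]
force: [-0.5, -1.3, -0.4]
grip_width: 0.19
t 19.1 pos [448.2  -84.37  53.38] xax [ 0.0025 -0.     -1.    ] yaw_y -101.01 F [-0.52 -1.31 -0.44] M [-0.012 -0.025  0.018] g 0.19 j [-4.440e-01  4.400e-01  1.916e+00  1.000e-03  7.830e-01  1.317e+00]
```

```bash
python3 -m pendant '[0.002,0,0,0,0,0,0.002,0,0,0,0,0]' -0.66 20 && python3 -c "
from mv import *
show()" && python3 -m pendant '[-0.001,0,0,0,0,0,-0.002,0,0,0,0,0]' -0.8 20 && python3 -c "
from mv import *
show()"
```

```text
time_s: 19.27
eef_pos: [448.3, -84.4, 53.0]
ee_rot: [-0.068, 0.705, -0.068, -0.703]
force: [-0.3, -0.2, -1.4]
grip_width: 0.175
t 19.267 pos [448.26 -84.45  53.03] xax [ 2.8e-03 -2.0e-04 -1.0e+00] yaw_y -101.01 F [-0.29 -0.2  -1.45] M [0.002 0.025 0.014] g 0.175 j [-4.450e-01  4.410e-01  1.917e+00  1.000e-03  7.820e-01  1.317e+00]
time_s: 19.43
eef_pos: [448.2, -84.4, 53.6]
ee_rot: [-0.068, 0.705, -0.068, -0.703]
force: [-0.1, 0.2, -1.1]
grip_width: 0.177
t 19.433 pos [448.22 -84.45  53.56] xax [ 2.7e-03 -2.0e-04 -1.0e+00] yaw_y -101.02 F [-0.15  0.23 -1.05] M [-0.047  0.012  0.032] g 0.177 j [-4.450e-01  4.400e-01  1.916e+00  1.000e-03  7.830e-01  1.317e+00]
```

```bash
python3 -m pendant '[-0.005,0,0,0,0,0,-0.015,0,0,0,0,0,-0.04,0,0,0,0,0,-0.12,0,0,0,0,0,-0.24,0,0,0,0,0,-0.26,0,0,0,0,0]' -1 30 && python3 - <<'E'
from mv import *
from rig import optics
show(); s=ctrl.sense(); im=optics.capture('wrist')[:,:,::-1].copy(); cv2.imwrite('pics/w7.png',im); show()
print(row([476,-326,115],-91))
E
```

```text
time_s: 19.93
eef_pos: [449.7, -85.1, 122.6]
ee_rot: [-0.067, 0.707, -0.069, -0.701]
force: [0.6, -1.0, 0.4]
grip_width: 0.171
t 19.933 pos [449.65 -85.1  122.63] xax [ 0.0085 -0.0029 -1.    ] yaw_y -101.01 F [ 0.62 -1.04  0.38] M [-0.005 -0.04  -0.038] g 0.171 j [-4.450e-01  3.170e-01  1.863e+00  1.000e-03  9.530e-01  1.318e+00]
t 19.983 pos [449.42 -85.02 121.7 ] xax [ 0.0081 -0.0027 -1.    ] yaw_y -101.01 F [ 0.92 -0.28 -0.35] M [ 0.    -0.039  0.048] g 0.168 j [-4.450e-01  3.180e-01  1.864e+00  1.000e-03  9.510e-01  1.318e+00]
[ 3.030e-02  9.258e-01 -2.882e-01 -5.560e-02 -2.600e-03 -6.000e-04]
```

View pics/w7.png

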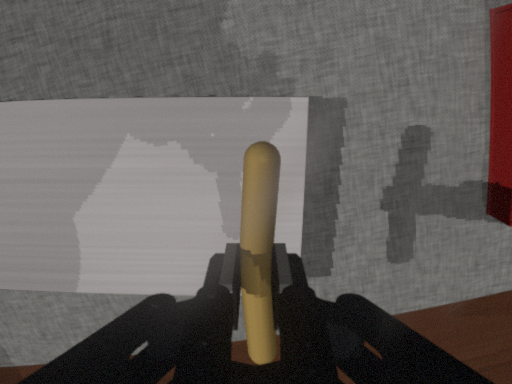

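The wrist view shows the stem held at its middle between the pads, from (262,145) to (262,360), hanging level. Carrying it over the tray.

```bash
python3 -m pendant '[0.03,0.14,-0.044,-0.02,-0.0026,-0.0006,0.03,0.28,-0.088,-0.04,-0.0026,-0.0006,0.03,0.42,-0.132,-0.0556,-0.0026,-0.0006,0.03,0.56,-0.176,-0.0556,-0.0026,-0.0006,0.03,0.7,-0.22,-0.0556,-0.0026,-0.0006,0.03,0.84,-0.263,-0.0556,-0.0026,-0.0006,0.03,0.91,-0.283,-0.0556,-0.0026,-0.0006,0.03,0.926,-0.288,-0.0556,-0.0026,-0.0006,0.03,0.926,-0.288,-0.0556,-0.0026,-0.0006]' && python3 - <<'E'
from mv import *
from rig import optics
show(); s=ctrl.sense(); im=optics.capture('wrist')[:,:,::-1].copy(); cv2.imwrite('pics/w8.png',im)
info=optics.camera_info('wrist')
d=im.copy()
for (cx,cy,yw,col) in [(476,-326,-1,(255,0,0))]:
    a=np.radians(yw); ex=np.array([np.cos(a),np.sin(a),0]); ey=np.array([-np.sin(a),np.cos(a),0]); c=np.array([cx,cy,0.])
    for hx,hy,z in ((80,50,30),(76,46,4)):
        p=proj(info,[c+ex*i*hx+ey*j*hy+[0,0,z] for i,j in ((1,1),(1,-1),(-1,-1),(-1,1))],s); print(p.round(0).tolist())
        cv2.polylines(d,[p.round().astype(np.int32)],True,col,1)
cv2.imwrite('pics/w8o.png',d)
im=optics.capture('scene')[:,:,::-1]; cv2.imwrite('pics/scene8.png',cv2.resize(im[60:200,80:250],None,fx=3.5,fy=3.5,interpolation=cv2.INTER_CUBIC))
show()
E
```

```text
time_s: 20.73
eef_pos: [475.5, -326.5, 114.0]
ee_rot: [0.007, -0.707, 0.006, 0.707]
force: [0.0, 0.5, -0.3]
grip_width: 0.173
t 20.733 pos [ 475.48 -326.45  114.04] xax [-8.0e-04  1.2e-03 -1.0e+00] yaw_y -91.08 F [ 0.05  0.49 -0.34] M [0.021 0.013 0.026] g 0.173 j [-0.805  0.561  1.503  0.     1.079  0.785]
[[173.0, 89.0], [337.0, 89.0], [321.0, 307.0], [191.0, 308.0]]
[[189.0, 94.0], [322.0, 94.0], [311.0, 284.0], [201.0, 284.0]]
t 20.833 pos [ 475.74 -324.74  114.49] xax [-8.0e-04  1.3e-03 -1.0e+00] yaw_y -90.97 F [-0.55  0.21 -1.19] M [0.067 0.024 0.008] g 0.171 j [-0.802  0.559  1.505  0.     1.079  0.785]
```

View pics/w8o.png

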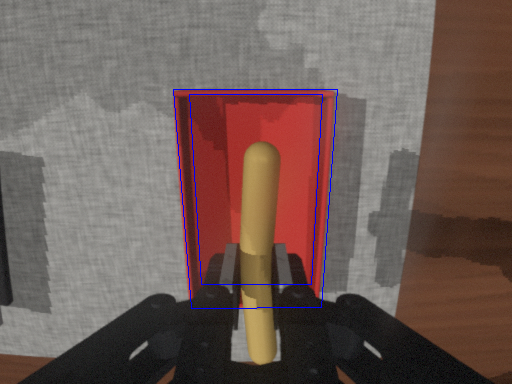

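View pics/scene8.png

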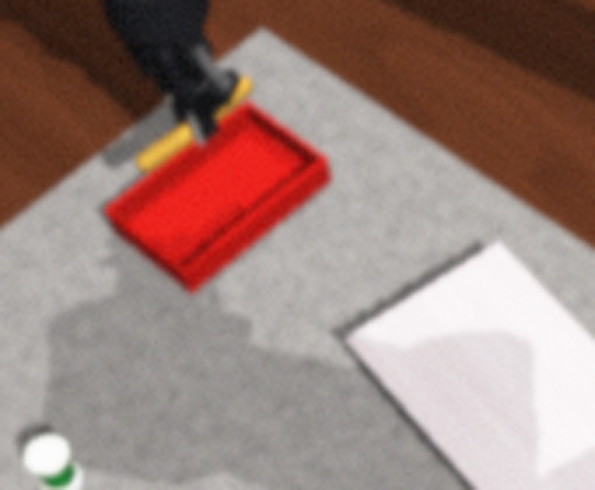

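The predicted tray outline matches the view, with the stem along its length and centred. Lowering.

```bash
python3 -m pendant '[0.14,0.005,0,0,0,0,0.26,0.005,0,0,0,0,0.31,0.005,0,0,0,0,0.33,0.005,0,0,0,0,0.335,0.005,0,0,0,0,0.335,0.005,0,0,0,0]' && python3 -c "
from mv import *
show()"
```

```text
time_s: 21.33
eef_pos: [476.2, -325.9, 31.9]
ee_rot: [-0.006, 0.707, -0.006, -0.707]
force: [0.0, -0.1, -0.2]
grip_width: 0.171
t 21.333 pos [ 476.25 -325.95   31.9 ] xax [ 4.e-04  1.e-04 -1.e+00] yaw_y -90.94 F [ 0.03 -0.08 -0.16] M [-0.046 -0.039  0.041] g 0.171 j [-0.803  0.678  1.554  0.     0.91   0.784]
```

```bash
python3 -m pendant '[0.006,0,0,0,0,0,0.01,0,0,0,0,0]' && python3 -c "
from mv import *
show()" && python3 -m pendant '[0.004,0,0,0,0,0,0.004,0,0,0,0,0]' && python3 -c "
from mv import *
show()"
```

```text
time_s: 21.5
eef_pos: [476.9, -326.4, 30.9]
ee_rot: [-0.005, 0.708, -0.006, -0.706]
force: [-0.2, 0.1, -1.3]
grip_width: 0.171
t 21.5 pos [ 476.93 -326.41   30.86] xax [ 0.0023 -0.0018 -1.    ] yaw_y -90.93 F [-0.23  0.05 -1.35] M [0.003 0.03  0.016] g 0.171 j [-8.030e-01  6.800e-01  1.553e+00  1.000e-03  9.050e-01  7.840e-01]
time_s: 21.67
eef_pos: [477.2, -326.7, 30.5]
ee_rot: [-0.005, 0.708, -0.007, -0.706]
force: [0.0, 0.2, -0.4]
grip_width: 0.168
t 21.667 pos [ 477.17 -326.65   30.47] xax [ 0.0032 -0.0027 -1.    ] yaw_y -90.93 F [ 0.02  0.17 -0.4 ] M [ 0.034 -0.011 -0.004] g 0.168 j [-8.030e-01  6.810e-01  1.553e+00  1.000e-03  9.030e-01  7.840e-01]
```

```bash
python3 - <<'E'
from mv import *
from rig import optics
show(); im=optics.capture('wrist')[:,:,::-1].copy(); cv2.imwrite('pics/w9.png',im)
im=optics.capture('scene')[:,:,::-1]; cv2.imwrite('pics/scene9.png',cv2.resize(im[60:200,80:250],None,fx=3.5,fy=3.5,interpolation=cv2.INTER_CUBIC))
show()
E
```

```text
t 21.667 pos [ 477.17 -326.65   30.47] xax [ 0.0032 -0.0027 -1.    ] yaw_y -90.93 F [ 0.02  0.17 -0.4 ] M [ 0.034 -0.011 -0.004] g 0.168 j [-8.030e-01  6.810e-01  1.553e+00  1.000e-03  9.030e-01  7.840e-01]
t 21.767 pos [ 477.   -326.51   30.15] xax [ 0.0026 -0.0022 -1.    ] yaw_y -90.93 F [-0.23 -0.62 -0.39] M [ 0.003  0.023 -0.049] g 0.173 j [-8.030e-01  6.810e-01  1.554e+00  1.000e-03  9.030e-01  7.840e-01]
```

View pics/w9.png

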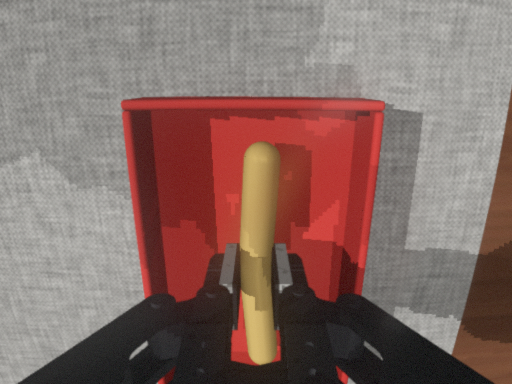

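View pics/scene9.png

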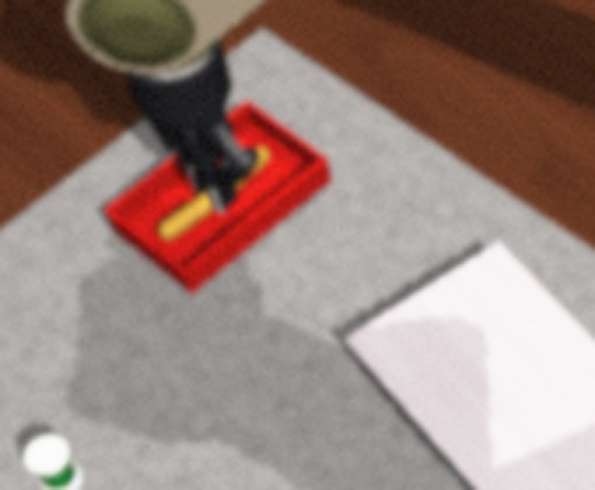

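The stem is inside the tray walls and unchanged in the grip, and the height is still settling (lag only). Lowering a touch more, then releasing.

```bash
python3 -m pendant '[0.005,0,0,0,0,0,0.006,0,0,0,0,0,0.006,0,0,0,0,0]' && python3 -c "
from mv import *
show()" && python3 -m pendant '[0,0,0,0,0,0,0,0,0,0,0,0,0,0,0,0,0,0]' -0.5 && python3 -m pendant '[0,0,0,0,0,0,0,0,0,0,0,0]' -0.3 && python3 -c "
from mv import *
show()"
```

```text
time_s: 22.02
eef_pos: [476.9, -326.5, 28.5]
ee_rot: [-0.005, 0.708, -0.006, -0.706]
force: [0.6, -0.5, -1.0]
grip_width: 0.172
t 22.017 pos [ 476.95 -326.48   28.53] xax [ 0.0024 -0.002  -1.    ] yaw_y -90.93 F [ 0.56 -0.46 -0.99] M [-0.003  0.001 -0.028] g 0.172 j [-0.803  0.684  1.554  0.     0.9    0.784]
time_s: 22.27
eef_pos: [477.0, -326.5, 28.6]
ee_rot: [-0.005, 0.708, -0.006, -0.706]
force: [0.5, 0.5, -0.8]
grip_width: 0.248
time_s: 22.43
eef_pos: [477.0, -326.6, 28.7]
ee_rot: [-0.005, 0.708, -0.007, -0.706]
force: [-0.0, -0.5, -0.1]
grip_width: 0.349
t 22.433 pos [ 477.04 -326.57   28.67] xax [ 0.0027 -0.0022 -1.    ] yaw_y -90.93 F [-0.   -0.46 -0.11] M [ 0.032 -0.026  0.032] g 0.349 j [-8.030e-01  6.840e-01  1.554e+00  1.000e-03  9.000e-01  7.840e-01]
```

Released. I retreat straight up, then look at everything.

```bash
python3 -m pendant '[-0.08,0,0,0,0,0,-0.2,0,0,0,0,0,-0.35,0,0,0,0,0,-0.5,0,0,0,0,0,-0.65,0,0,0,0,0,-0.75,0,0,0,0,0,-0.75,0,0,0,0,0]' && python3 -m pendant '[0,0.1,0,0,0,0,0,0.25,0,0,0,0,0,0.4,0,0,0,0,0,0.5,0,0,0,0,0,0.55,0,0,0,0,0,0.55,0,0,0,0,0,0.55,0,0,0,0]' && python3 - <<'E'
from mv import *
from seg import *
from rig import optics
show()
ims={}
for n in ['top','scene']:
    ims[n]=optics.capture(n)[:,:,::-1].copy(); cv2.imwrite(f'pics/{n}10f.png',ims[n])
cv2.imwrite('pics/top10.png',cv2.resize(ims['top'][80:260,130:450],None,fx=2.5,fy=2.5,interpolation=cv2.INTER_CUBIC))
cv2.imwrite('pics/scene10.png',cv2.resize(ims['scene'][60:350,70:360],None,fx=2,fy=2,interpolation=cv2.INTER_CUBIC))
for name in ['top','scene']:
    info=optics.camera_info(name)
    hsv=cv2.cvtColor(ims[name],cv2.COLOR_BGR2HSV).astype(int); H,S,V=hsv[...,0],hsv[...,1],hsv[...,2]
    m=(S>110)&(V>70)&(H>10)&(H<35)
    for lbl,bx,z in (('A',dict(top=(225,150,370,250),scene=(195,110,310,240))[name],38),('B',dict(top=(380,160,440,250),scene=(100,80,190,150))[name],12),('block',dict(top=(150,145,215,210),scene=(275,230,345,305))[name],10)):
        mk=m if lbl!='block' else (S>60)&(V>90)&(H>5)&(H<35)
        mm=np.zeros_like(m); mm[bx[1]:bx[3],bx[0]:bx[2]]=mk[bx[1]:bx[3],bx[0]:bx[2]]
        for a,c,pts in rect_of(mm,20)[:1]:
            P=pix2plane(info,pts,z)[:,:2].astype(np.float32); r=cv2.minAreaRect(P)
            print(name,lbl,a,c.round(1),P.mean(0).round(1),np.round(r[0],1),np.round(r[1],1),round(r[2],1))
E
```

```text
time_s: 23.02
eef_pos: [477.8, -327.4, 222.2]
ee_rot: [-0.002, 0.711, -0.009, -0.704]
force: [0.3, -0.2, 0.6]
grip_width: 0.346
time_s: 23.6
eef_pos: [475.4, -464.6, 222.3]
ee_rot: [-0.003, 0.71, -0.009, -0.704]
force: [-0.7, 0.2, -0.5]
grip_width: 0.349
t 23.6 pos [ 475.43 -464.61  222.34] xax [ 0.0089 -0.008  -0.9999] yaw_y -90.95 F [-0.67  0.21 -0.54] M [ 0.025 -0.018 -0.013] g 0.349 j [-0.951  0.644  1.066  0.003  1.42   0.636]
top A 183 [246.6 191.8] [498.4 142.2] [498.1 142.1] [ 12.9 113.8] 82.0
top B 132 [407.9 196.2] [ 503.1 -328.8] [ 501.4 -327.6] [19.5 70.7] 85.3
top block 1171 [182.6 177.8] [537.3 326.8] [537.7 326.5] [104.9  95.1] 12.7
scene A 225 [260.3 207. ] [497.1 141.6] [496.2 141.8] [ 14.9 112.8] 82.5
scene B 222 [141.  115.8] [ 477.2 -328.8] [ 475.8 -328.6] [ 23.3 117.6] 89.3
scene block 1558 [308.5 267.9] [539.2 327.9] [538.1 327. ] [104.3  92.9] 12.7
```

View pics/top10.png

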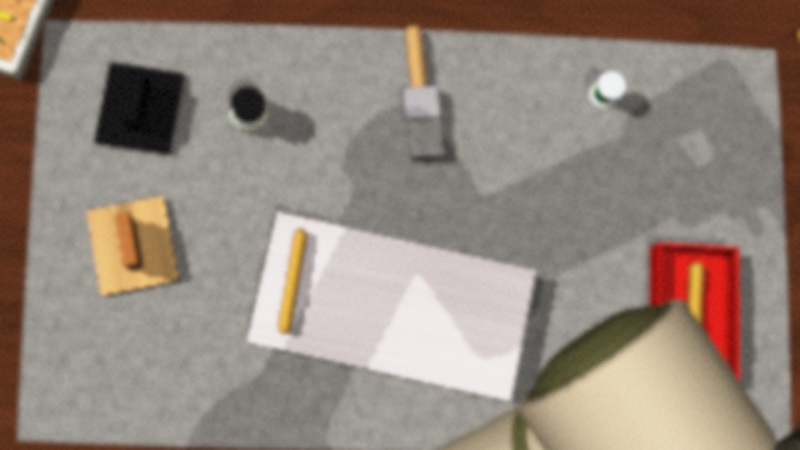

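View pics/scene10.png

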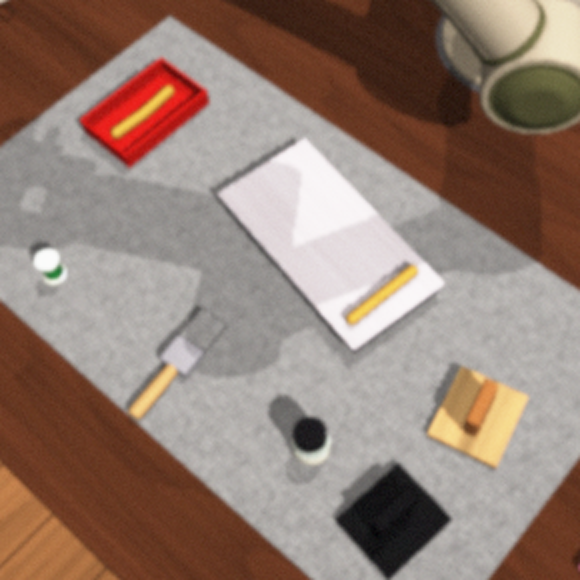

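Top and scene views agree. The straight stem is on the plate at (497,142), the bent stem is inside the tray at (476,−329) centred on its length, the block stands flat at (538,327), and the spool, jar and brush are where they were. Handing in.

```bash
python3 - <<'E'
from mv import *
from rig import workorder
s=ctrl.sense(); print(abs(s['dq']).max(), s['time_s'])
print(workorder.finish_job())
show()
E
```

```text
0.007394114502452872 23.7
the job is handed in; nothing more can be done
None
the job is handed in; nothing more can be done
```

I rolled both stems under the wooden block, put the bent one in the red tray, left the straight one on the plate, and handed in at 23.7 s of the 72 s. No verdict is reported.

- **First stem (left one):** it stayed level, with tool height 84.6–85.0 mm. The block moved 104 mm and the stem 52.6 mm, so it rolled without slipping. It is the straight one.
- **Second stem (right one):** the block had to rise and fall about 3 mm twice in one turn, and the close-up showed the bow. It moved about 56 mm. It is the bent one.
- **Load on the plate:** at the end of each rolling step the force I worked out was 2.3–7.0 N against the 11 N limit. I could not see the peaks within a step, and the force reading is noisy by about 0.5 N or more.
- **Last pictures:**
  - The bent stem lies inside the tray at about (476, −329).
  - The straight stem is on the plate at about (497, 142), near its +y end.
  - The block stands flat at about (538, 327), where it started.
  - The spool, jar and brush look unmoved; I judged them by eye, without measuring.
  - The gripper was clear of everything.

**Checks that disagreed:**
- The arm hid part of the tray in the last top view. That view gave a wrong centre for the bent stem, so I took its position from the scene view.
- The wrist picture taken while the arm was moving was 2–5 mm off the fixed cameras; I used the fixed cameras' values.
- Closing on the rib pressed the block onto the bench with about 8 N. For the stem I used a lighter grip and raised the arm slightly while closing, and saw no such push.

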